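# Stack a honing wheel on its arbor and lock the cap

## Task

Make up the sharpening arbor: put the grey honing wheel on its post, then the aluminium spacer ring on top of the wheel, then the black cap. Feel the cap's slot over the cross pin, press it down gently against the spring and turn it clockwise until the pin sits locked in the cap's groove and holds the stack down. Do not force anything, let go at the end and leave the other things on the bench where they are.

Things in the scene. Friction and masses are not known exactly. Their poses are not given: they have to be found in the camera images.
- arbor: Fixed upright arbor on a round grey foot 100 mm across, 10 mm high; origin at the centre of the foot's underside on the bench, z up. Through the sprung platen stands a steel post 28 mm in diameter up to 57 mm above the origin, then a cone to 20 mm diameter at 62 mm, then a neck 8 mm in diameter up to 88 mm, with a cross pin.
- pin_centre (a point): Middle of the level square cross pin through the arbor's neck: 8 x 8 mm, 27 mm long, 85 mm above the arbor's origin (underside 81, top 89). The axes given are the FOOT's: post and pin keep the angle they were left at, so the pin lies along this x axis only to within 0.5 rad either way; that angle is not measured and must be felt or seen. The cap cannot turn the stiff spindle.
- platen (a joint): Travel of the round sprung platen (52 mm across) round the arbor's post, in m: 0 = free, its top 34 mm above the arbor's origin; grows as it is pressed down; 0.012 = bottomed. Its spring pushes up with about 4.7 N at 0 plus 0.9 N per mm and is well damped (it rises without a jolt when let go).
- wheel_mid (a point): Honing wheel: grey stone ring 62 mm in diameter, 18 mm high, bore 30.4 mm, about 0.2 kg, lying flat; this point is its centre, half-way up.
- spacer_mid (a point): Spacer: plain aluminium ring 40 mm in diameter, 22 mm high, bore 30.4 mm, about 0.07 kg, standing flat; this point is its centre, half-way up.
- cap_mid (a point): Black round cap, 58 mm in diameter, 16 mm high, 0.08 kg, with two parallel flats 46 mm apart facing its own +y and -y (grip there), lying right side up; this point is its centre, half-way up. A slot 36 x 11.2 mm along its x axis goes right through. A groove 36 x 16.4 mm, 5 mm deep, crosses its top face 75 degrees (1.31 rad) counter-clockwise of the slot, seen from above. Half a turn leaves it the same.
- cap_top (a point): Centre of the cap's top face. With slot and pin aligned to 0.1 rad, the cap drops over the pin: top from 105 mm above the arbor's origin to 90 (resting on the spacer; can be regripped). Pressed 9 to 12 mm farther (10 to 13 N) it clears the pin's underside; turned clockwise 75 degrees (within 0.2 rad) and eased up, it rises until the pin lies in the groove: top at 86, platen down 4 mm.
- wax_tin: Bystander, leave alone: flat round green and silver wax tin, 67 mm across, 25 mm high; origin at the centre of its underside.
- pencil: Bystander, leave alone: green pencil, 123 mm long, 9 mm thick, lying; origin at the centre of its underside.
- round_tape: Bystander, leave alone: small round tape case, 40 mm across, 20 mm high; origin at the centre of its underside.
- pocket_tape: Bystander, leave alone: black pocket tape measure, 31 x 49 x 55 mm; origin at the centre of its underside.
There are look-alikes about, which are no part of the job. What is shaped like the part that bears cap_mid but turquoise is not meant. Leave any orange look-alike of the part that bears wheel_mid alone.

How it is judged (in metres and radians):
On the way, in this order (a step that is already met when the one before it is completed fails the run):
1. the honing wheel sits flat on the platen round the post, while the spacer and the cap are still off the arbor (horizontal distance between wheel_mid and arbor below 0.004 m and z of wheel_mid in the frame of arbor between 0.04 and 0.0455 m and angle between wheel_mid's own z axis and vertical below 0.08 rad and horizontal distance between each of spacer_mid, cap_mid and arbor above 0.05 m), for 0.2 s.
2. the spacer stands on the wheel round the post, while the cap is still off the arbor (horizontal distance between each of wheel_mid, spacer_mid and arbor below 0.004 m and z of wheel_mid in the frame of arbor between 0.04 and 0.0455 m and z of spacer_mid in the frame of arbor between 0.06 and 0.0655 m and angle between spacer_mid's own z axis and vertical below 0.08 rad and horizontal distance between cap_mid and arbor above 0.05 m), for 0.2 s.
At the end, for the whole second after the job is handed in: From below wheel, spacer, cap: flat (0.08 rad, cap 0.1), on the post's axis (4 mm, cap 8 mm), the cap locked under the pin: its centre 75.5 to 80 mm above the arbor's origin, wheel and spacer centres at 36.5 to 41.5 and 56.5 to 61.5 mm, platen held down 2 to 6.5 mm (horizontal distance between each of wheel_mid, spacer_mid and arbor below 0.004 m and z of wheel_mid in the frame of arbor between 0.0365 and 0.0415 m and angle between each of wheel_mid, spacer_mid's own z axis and vertical below 0.08 rad and z of spacer_mid in the frame of arbor between 0.0565 and 0.0615 m and horizontal distance between cap_mid and arbor below 0.008 m and z of cap_mid in the frame of arbor between 0.0755 and 0.08 m and angle between cap_mid's own z axis and vertical below 0.1 rad and value of joint platen between 0.002 and 0.0065 m); the robot touches nothing.
It fails at once if the wheel, spacer or cap is forced onto the arbor or one another with more than 30 N (contact force between any of wheel, spacer, cap and arbor above 30 N or contact force between cap and spacer above 30 N or contact force between spacer and wheel above 30 N).
It fails at once if a bystander is moved by more than 25 mm (distance of any of wax_tin, pencil, round_tape, pocket_tape from where it was at the start of the episode above 0.025 m).
It also fails if it takes over 72 s, if anything falls off the work surface, if the arm or the gripper's body presses on something with over 40 N, if the wrist force passes 120 N, or if a joint passes its speed limit or range.

## Robot

A 6-joint arm with a two-finger parallel gripper is mounted at the origin on the work surface; the furniture and walls round the work are solid. World frame = base frame: x ahead of the robot, y to its left, z up, the work surface at z = 0. Lengths are in mm, angles in rad, forces in N, time in s.
With the tool pointing down it reaches from about 400 to 925 mm from the base axis. Payload 12.5 kg.
Tool frame: the origin (TCP) lies at the very end of the fingers, on their centre line; the grasp point (between the pads) lies env.grip_point_offset behind it (env.grip_point_offset is the distance from the TCP to the grasp point, in mm); y points along the fingers, z is the direction in which the jaws open and shut, and the axes are right-handed (so a half turn about y gives the same grasp; the last joint's range is limited). The gripper opens to 95 mm and grips with 3 to 60 N. Pads are 20 mm wide; open, the fingers measure 119 mm over their backs; the gripper's body (75 mm by 180 mm) begins 59 mm behind the grasp point.
Start: joints at [-0.847, 0.491, 1.559, -0, 1.092, -0.106], TCP at [461.148, -421.888, 214.661] pointing down, gripper open.
Joint ranges: [-3.1, 3.1], [-0.84, 2.19], [0.05, 2.79], [-1.13, 4.28], [0.06, 2.93], [-2.69, 2.69]. Speed limits (rad/s): [2.22, 2.22, 2.79, 3.14, 3.14, 3.14].

## Interface

Orientations are given as [roll, pitch, yaw] about the fixed x, y, z axes, in that order (R = Rz(yaw) Ry(pitch) Rx(roll)).
In Python, from cell import readout, read_camera, env, nets gives the robot as it stands.
- The arm moves only by the tool apply_moves, never from a script. Its argument "increments" is a list of rows, each a list of 3 entries, a list of its own where there are three numbers: the shift along the tool's x, y, z in cm, then the turn, a rotation vector about the tool's x, y, z in degrees, then the finger opening in cm, from 0 to 9.51. A call has exactly 5 rows; each row shifts and turns the pose as measured when the row begins, along the tool's axes as they then stand; what a row does not reach is not made up. A row lasts 1/8 s, in which the tool goes at most 62.5 mm and 10.7 degrees, less where a joint would pass 70% of its speed; a pose out of reach is approached as far as the arm can. A call with a gripper value outside its range is refused whole. The fingers move at their own pace and stop on an object; the grip force is fixed at half the most. Time passes only in rows, so rows that do not move let the fingers close, or fill a call up. It gives the time, the measured TCP pose, the force and the opening at its end, in the units of the state.
- readout.state(): the state, without advancing time (a new reading comes with each control period).
- read_camera(name): name is "scene" or "top" or "wrist"; returns a dict with "img" (384x512x3 uint8, red, green, blue), "vfov" (degrees; the focal length in pixels is half the picture's height over the tangent of half this angle, whatever the lens; pixels are square), "cx", "cy" (the principal point, pixels), "rvec" (rotation vector, rad) and "tvec" (3), from world to camera coordinates, as OpenCV has them; the wrist camera has in their place "mount" (4x4, takes a point from camera to tool coordinates, whose origin is the TCP and whose axes are the tool frame's). Camera axes: x right, y down, z forward; pixel columns grow to the right and rows downward; lengths in mm; the calibration is good to about 2 mm. A picture is of the moment at which its call begins: read the wrist's pose just before it. There is no depth.
- env.job_done(): hands the job in, once; it reports no verdict.
Trained networks look in a picture, given as the dict that the camera call returned (one of the last four; its "shot" number tells which), for a name from the list of things; names that differ only in an ending like _2 or _b are one class to them, and where a whole thing is asked for, a point or a joint stands for the part that bears it (a point fixed in the world has none). Each returns a list of dicts, best first, with "confidence" (0 to 1); they miss things now and then, are a little off and sometimes report something else, mostly with a low value. They report only what shows in the picture. A call takes as long as a camera call. They do not tell look-alikes from the thing itself.
- nets.look_for(picture, thing): "point" ([x, y, z] in mm, in the coordinates of the camera as it stood for that picture, good to about 4 mm: the middle of the surface that is visible of it).
- nets.mark_of(picture, thing): "point" ([x, y, z] in mm, in the coordinates of the camera as it stood for that picture, good to about 4 mm: a listed point, or the origin of a listed thing).
The state is a dict: "t": time; "joints": joint angles; "qvel": joint speeds; "tau": joint torques, N m; "eef_pos": TCP position; "tcp_rot": TCP orientation; "ft_force": force on the tool from outside, world axes, zero at the start; "moment": the same for the moment, N m; "opening": opening from 0.0 (shut) to 1.0 (fully open).
Only numpy, scipy, OpenCV 4.12 (cv2) and the standard library are available. Lean on these libraries where they do the work, as an engineer would, in place of code of your own. Each camera call takes 0.05 s, during which the arm holds its last target. There are 200 camera calls.

## Working session

There is one attempt and no reset: what is moved stays moved. The work goes in short steps, Python scripts to look and compute and a tool call to move; the robot and the scene stay as the last step left them, time stands still between calls to the robot, and variables do not carry over. Pictures are saved under pics/ and viewed, about 8 in all and at most 12, crops included, and the job is handed in when it is done.

Besides the shell and the picture viewer there is one more tool, called by a JSON object that holds its "method" and its "body", one argument or row to a line. apply_moves: Moves the arm, as the interface text tells. Its arguments: {"type":"object","properties":{"increments":{"type":"array"}},"required":["increments"]}

```bash
mkdir -p pics; ls
cat > h.py <<'E'
import numpy as np, cv2
from scipy.spatial.transform import Rotation as R
from cell import readout, read_camera, env, nets
def toolT(s):
    T=np.eye(4);T[:3,:3]=R.from_euler('xyz',s['tcp_rot']).as_matrix();T[:3,3]=s['eef_pos'];return T
def shot(name):
    s=readout.state();p=read_camera(name)
    if 'mount' in p: W=toolT(s)@np.array(p['mount'])
    else:
        M=np.eye(4);M[:3,:3]=cv2.Rodrigues(np.array(p['rvec'],float))[0];M[:3,3]=np.ravel(p['tvec']);W=np.linalg.inv(M)
    f=p['img'].shape[0]/2/np.tan(np.radians(p['vfov'])/2)
    return p,W,f
def w(W,pt): return (W@np.r_[pt,1])[:3]
def px(p,W,f,P):
    c=np.linalg.inv(W)@np.r_[P,1];return np.round([p['cx']+f*c[0]/c[2],p['cy']+f*c[1]/c[2]],1)
def ray(p,W,f,u,z):
    d=W[:3,:3]@np.array([(u[0]-p['cx'])/f,(u[1]-p['cy'])/f,1]);o=W[:3,3];return o+d*(z-o[2])/d[2]
def save(p,n): cv2.imwrite('pics/'+n,p['img'][:,:,::-1])
E
python3 - <<'E'
from h import *
np.set_printoptions(precision=1,suppress=True)
s=readout.state();print(s,env.grip_point_offset);ims=[]
for n in ['scene','top','wrist']:
    p,W,f=shot(n);ims.append(p['img']);print(n,f,p['cx'],p['cy'],W.tolist())
    for t in ['arbor','pin_centre','wheel_mid','spacer_mid','cap_mid','cap_top','wax_tin','pencil','round_tape','pocket_tape']:
        for d in nets.mark_of(p,t)[:3]:
            P=w(W,d['point']);print('  ',t,round(d['confidence'],2),P,px(p,W,f,P))
a=ims[0];b=ims[1]
cv2.imwrite('pics/a.png',cv2.resize(np.vstack([a])[:,:,::-1],(800,600)));cv2.imwrite('pics/b.png',cv2.resize(b[:,:,::-1],(800,600)))
cv2.imwrite('pics/c.png',ims[2][:,:,::-1])
E
```

```text
pics
{'t': 0.0, 'joints': array([-0.8,  0.5,  1.6, -0. ,  1.1, -0.1]), 'qvel': array([ 0., -0., -0., -0., -0., -0.]), 'tau': array([ -0. , -61.3, -25.8,   0.1,   0. ,  -0. ]), 'eef_pos': array([ 461. , -421.7,  214.1]), 'tcp_rot': array([-1.6,  0. , -2.3]), 'ft_force': array([ 0.4, -0.6, -0.3]), 'moment': array([-0., -0.,  0.]), 'opening': 0.9995843997799017} 18.8
scene 364.59993891320994 258.74224965500395 200.56483930275897 [[-0.4869730164788073, -0.583617904381589, 0.6498056808821951, -90.33716233463599], [-0.8734150596076548, 0.3269690889376212, -0.3608841206396571, 321.22557874778107], [-0.0018479372522329216, -0.7432908963283109, -0.6689657902788214, 685.8285429874005], [0.0, 0.0, 0.0, 1.0]]
   arbor 0.95 [506.2  15.3  -4. ] [250.4 225.1]
   pin_centre 0.58 [501.9  12.7  83.7] [251.5 201. ]
   wheel_mid 0.65 [ 335.6 -261.5    9.4] [376.2 225.3]
   wheel_mid 0.17 [484.  184.9   9.1] [192.3 251.9]
   spacer_mid 0.53 [482.2 186.   13.1] [192.  251.5]
   cap_top 0.48 [585.8 -95.2  18.7] [271.3 188.3]
   wax_tin 0.92 [648.2 202.1  -3. ] [164.5 216.1]
   round_tape 0.67 [419.5  90.7 
[... 895 characters left out ...]
in 0.91 [640.3 195.3   2.5] [167.1 137.9]
   wax_tin 0.65 [ 533.4 -208.3   -1.2] [339.  186.8]
   pencil 0.51 [ 534.  -206.3    0. ] [338.3 186.5]
   round_tape 0.27 [510.2  15.5   2.8] [242.9 194.8]
   pocket_tape 0.74 [403.1 216.6  -4.3] [154.4 239.9]
wrist 300.63846135508356 253.00762372094607 191.5420294636615 [[0.7374756967489059, -0.645380102942807, -0.19903296066291384, 518.2075819881486], [-0.6753727582524065, -0.7052079493059077, -0.21576233602343725, -359.9928463751377], [-0.001110907399390508, 0.293540918717111, -0.955945864012948, 386.2546097675246], [0.0, 0.0, 0.0, 1.0]]
   wheel_mid 0.84 [ 338.1 -257.9   10.7] [ 90.6 138.3]
   wheel_mid 0.56 [ 442.8 -203.5    8. ] [111.9  40.1]
```

View pics/a.png

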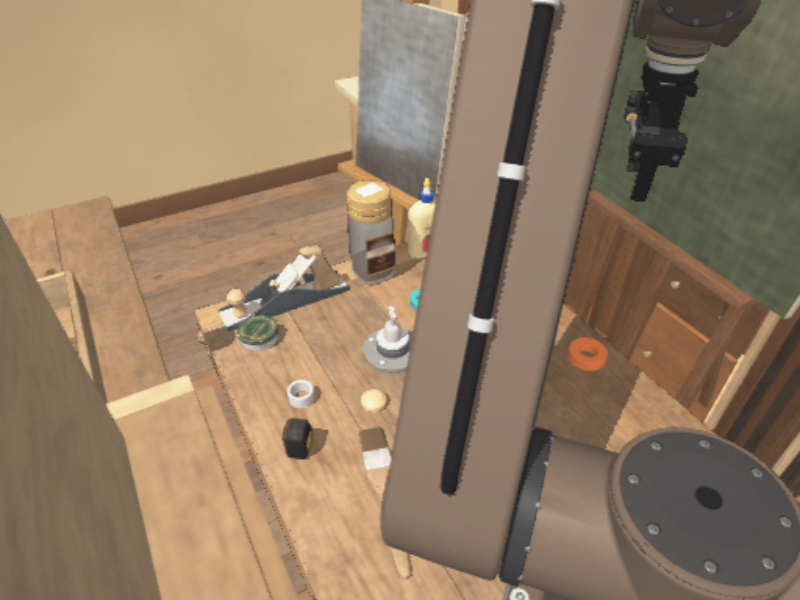

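View pics/b.png

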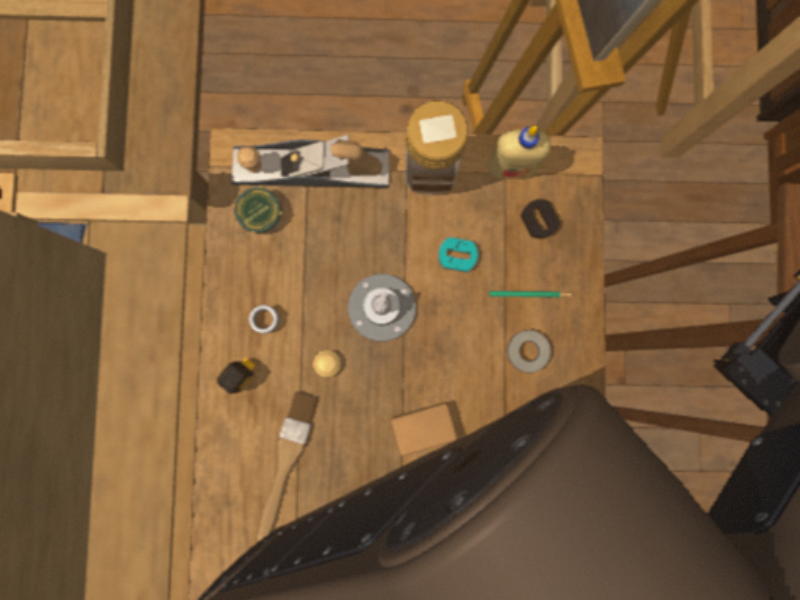

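```bash
cat >> h.py <<'E'
def go(x,y,z,yaw=None):
    s=readout.state();T=toolT(s);Rt=T[:3,:3]
    d=Rt.T@(np.array([x,y,z])-s['eef_pos'])/10
    y0=s['tcp_rot'][2]
    if yaw is None: yaw=y0
    G=R.from_euler('xyz',[-np.pi/2,0,yaw]).as_matrix()
    rv=np.degrees(R.from_matrix(Rt.T@G).as_rotvec())
    print('pos',np.round(s['eef_pos'],1),'rot',np.round(s['tcp_rot'],3),'q',np.round(s['joints'],2),'F',np.round(s['ft_force'],1),'t',s['t'],'op',round(s['opening'],3))
    print('shift cm',np.round(d,2),'turn deg',np.round(rv,1))
E
python3 - <<'E'
from h import *
go(446,-202,150,-np.pi/2)
print(env.grip_point_offset)
p,W,f=shot('top')
a=p['img'][85:265,95:400]
cv2.imwrite('pics/d.png',cv2.resize(a[:,:,::-1],None,fx=2.6,fy=2.6,interpolation=cv2.INTER_CUBIC))
E
```

```text
pos [ 461.2 -421.9  214.7] rot [-1.571 -0.    -2.312] q [-0.85  0.49  1.56  0.    1.09 -0.11] F [ 0.1 -0.6 -0.4] t 1.65 op 1.0
shift cm [-15.2    6.47 -15.96] turn deg [ -0.  -42.5   0. ]
18.8
```

View pics/d.png

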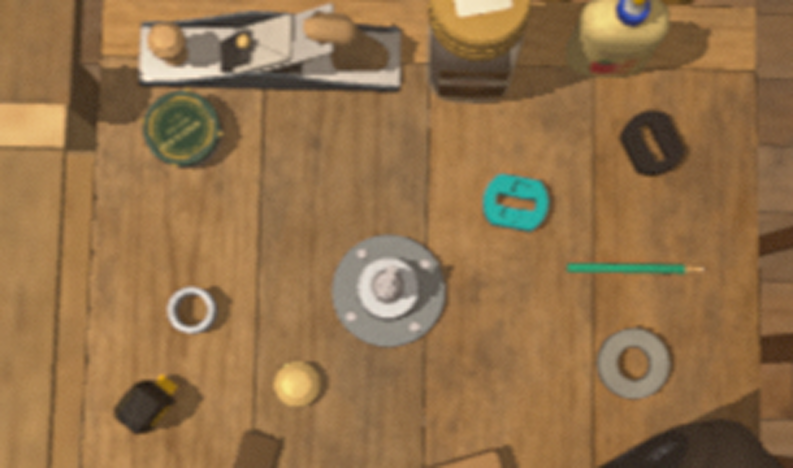

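```bash
cat >> h.py <<'E'
def plan(x,y,z,yaw=None,n=5):
    s=readout.state();y0=s['tcp_rot'][2]
    if yaw is None: yaw=y0
    go(x,y,z,yaw)
    d=(np.array([x,y,z])-s['eef_pos'])/10/n
    for k in range(n):
        a=y0+(yaw-y0)*k/n
        print(k,np.round(R.from_euler('xyz',[-np.pi/2,0,a]).as_matrix().T@d,2),'turn y',round(-np.degrees(yaw-y0)/n,1))
E
python3 -c "
from h import *
plan(446,-202,150,-np.pi/2)"
```

```text
pos [ 461.2 -421.9  214.7] rot [-1.571 -0.    -2.312] q [-0.85  0.49  1.56 -0.    1.09 -0.11] F [0.2 0.1 0.7] t 1.7 op 1.0
shift cm [-15.2    6.46 -15.96] turn deg [ -0.  -42.5   0. ]
0 [-3.04  1.29 -3.19] turn y -8.5
1 [-3.48  1.29 -2.71] turn y -8.5
2 [-3.84  1.29 -2.16] turn y -8.5
3 [-4.12  1.29 -1.57] turn y -8.5
4 [-4.3   1.29 -0.95] turn y -8.5
```

{"method": "apply_moves", "body": {
  "increments": [
    [[-3.0,1.3,-3.2],[0,-8.5,0],9.5],
    [[-3.5,1.3,-2.7],[0,-8.5,0],9.5],
    [[-3.8,1.3,-2.2],[0,-8.5,0],9.5],
    [[-4.1,1.3,-1.6],[0,-8.5,0],9.5],
    [[-4.3,1.3,-1.0],[0,-8.5,0],9.5]
  ]
}}

```text
t: 2.33
eef_pos: [442.6, -199.4, 148.1]
tcp_rot: [-1.568, -0.003, -1.551]
ft_force: [-0.0, 0.4, 0.2]
opening: 1.001
```

```bash
cat >> h.py <<'E'
def look(things,n='wrist',fn=None):
    np.set_printoptions(precision=1,suppress=True)
    p,W,f=shot(n)
    for t in things:
        for d in nets.mark_of(p,t)[:3]:
            P=w(W,d['point']);print('  ',t,round(d['confidence'],2),P,px(p,W,f,P))
    if fn: save(p,fn)
    return p,W,f
def ringfit(p,W,f,mask,z,area=300):
    # contours of the mask -> points at height z -> circle fits
    cs,h=cv2.findContours(mask,cv2.RETR_CCOMP,cv2.CHAIN_APPROX_NONE)
    for c in cs:
        if cv2.contourArea(c)>area:
            P=np.array([ray(p,W,f,q,z)[:2] for q in c[:,0]])
            (x,y),r=cv2.minEnclosingCircle(P.astype(np.float32))
            A=np.c_[2*P,np.ones(len(P))];b=(P**2).sum(1);s=np.linalg.lstsq(A,b,rcond=None)[0]
            print('   contour',np.round([x,y,r],1),'lsq',np.round([s[0],s[1],np.sqrt(s[2]+s[0]**2+s[1]**2)],1),'px',c[:,0].mean(0))
E
python3 -c "
from h import *
plan(446,-202,150,-np.pi/2,2)
look(['wheel_mid','cap_mid'],fn='e.png')"
```

```text
pos [ 442.6 -199.4  148.1] rot [-1.568 -0.003 -1.551] q [-0.56  0.38  1.97 -0.    0.78 -0.58] F [-0.   0.4  0.2] t 2.325 op 1.001
shift cm [ 0.27 -0.19  0.34] turn deg [-0.2  1.1  0.1]
0 [ 0.13 -0.09  0.17] turn y 0.6
1 [ 0.13 -0.09  0.17] turn y 0.6
   wheel_mid 0.81 [ 440.4 -205.3    5.6] [250.1 185.4]
   wheel_mid 0.62 [ 338.2 -257.9   12.2] [157.5 230.8]
   cap_mid 0.66 [593.3 -91.7   4. ] [407.3  76.7]
   cap_mid 0.64 [ 644.  -226.5   12.3] [436.3 209. ]
```

View pics/e.png

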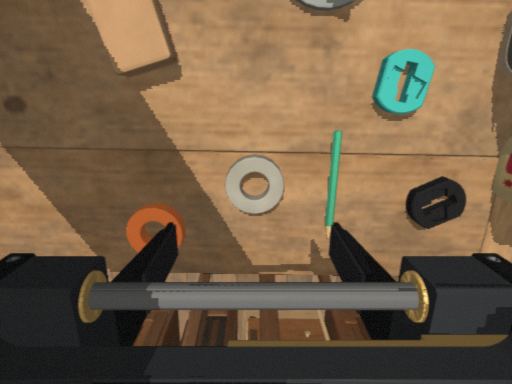

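```bash
cat > m.py <<'E'
from h import *
import sys
def wheelfit(z=18):
    p,W,f=shot('wrist');hsv=cv2.cvtColor(p['img'],cv2.COLOR_RGB2HSV)
    m=((hsv[...,1]<60)&(hsv[...,2]>110)).astype(np.uint8)
    m[225:]=0
    ringfit(p,W,f,m,z);return p,W,f
E
python3 -c "
from m import *
wheelfit()
p,W,f=shot('wrist');hsv=cv2.cvtColor(p['img'],cv2.COLOR_RGB2HSV)
print(hsv[185,235],hsv[172,255],hsv[185,255],hsv[185,215],hsv[155,240])
plan(442,-203,80,None,2)"
```

```text
contour [ 444.4 -200.8   31.7] lsq [ 444.7 -200.9   30.4] px [254.25766871 184.14723926]
   contour [ 444.5 -200.8   16. ] lsq [ 444.4 -200.1   14.7] px [254.1125 184.4   ]
[ 21  40 177] [ 16 124 101] [ 15 115 175] [ 15 119 185] [ 16 125 174]
pos [ 443.3 -201.2  148.7] rot [-1.568 -0.003 -1.557] q [-0.56  0.38  1.97 -0.    0.78 -0.57] F [-0.3 -0.2  0.8] t 2.575 op 0.998
shift cm [ 0.16  6.87 -0.16] turn deg [-0.2  0.   0.2]
0 [ 0.09  3.44 -0.07] turn y -0.0
1 [ 0.09  3.44 -0.07] turn y -0.0
```

{"method": "apply_moves", "body": {
  "increments": [
    [[0,3.5,0.1],[0,0,0],9.5],
    [[0,3.5,0.0],[0,-0.7,0],9.5],
    [[0,0.5,0],[0,0,0],9.5],
    [[0,0,0],[0,0,0],9.5],
    [[0,0,0],[0,0,0],9.5]
  ]
}}

```text
t: 3.2
eef_pos: [447.5, -207.1, 75.1]
tcp_rot: [-1.561, -0.008, -1.554]
ft_force: [-0.3, -0.7, -0.0]
opening: 1.0
```

```bash
python3 -c "
from m import *
p,W,f=wheelfit()
plan(444.5,-200.7,4,-np.pi/2,2)
look(['wheel_mid'])"
```

```text
contour [ 445.2 -200.1   31.3] lsq [ 444.9 -197.9   28.8] px [248.4009434  196.13207547]
   contour [ 444.6 -201.8   15.9] lsq [ 444.3 -200.1   14.4] px [248.46788991 199.59633028]
pos [ 447.6 -207.1   75.2] rot [-1.561 -0.008 -1.553] q [-0.57  0.51  2.02 -0.    0.6  -0.58] F [0.6 0.2 0.1] t 3.25 op 0.997
shift cm [-0.7   7.11 -0.37] turn deg [-0.6  1.   0.4]
0 [-0.32  3.56 -0.15] turn y 0.5
1 [-0.32  3.56 -0.15] turn y 0.5
   wheel_mid 0.92 [ 338.  -260.    11.1] [125.8 259.4]
   wheel_mid 0.72 [ 441.7 -204.5    6.2] [244.6 199.4]
```

{"method": "apply_moves", "body": {
  "increments": [
    [[-0.7,2.0,-0.4],[-0.6,1,0.4],9.5],
    [[0,2.5,0],[0,0,0],9.5],
    [[0,2.0,0],[0,0,0],9.5],
    [[0,0.5,0],[0,0,0],9.5],
    [[0,0,0],[0,0,0],9.5]
  ]
}}

```text
t: 3.98
eef_pos: [445.2, -200.6, 6.2]
tcp_rot: [-1.567, -0.004, -1.571]
ft_force: [0.3, 1.1, 0.7]
opening: 0.996
```

```bash
python3 -c "
from m import *
plan(444.5,-200.5,4,-np.pi/2,1)"
```

```text
pos [ 445.2 -200.6    6.2] rot [-1.567 -0.004 -1.571] q [-0.56  0.64  2.07 -0.    0.43 -0.56] F [0.3 1.1 0.7] t 3.975 op 0.996
shift cm [-0.01  0.22 -0.07] turn deg [-0.2  0.   0.2]
0 [-0.01  0.22 -0.07] turn y 0.0
```

{"method": "apply_moves", "body": {
  "increments": [
    [[0,0.2,-0.1],[-0.2,0,0.2],5.0],
    [[0,0,0],[0,0,0],5.0],
    [[0,0,0],[0,0,0],5.0],
    [[0,0,0],[0,0,0],5.0],
    [[0,0,0],[0,0,0],5.0]
  ]
}}

```text
t: 4.6
eef_pos: [444.8, -201.0, 6.0]
tcp_rot: [-1.568, -0.001, -1.571]
ft_force: [0.6, 0.8, -1.2]
opening: 0.653
```

{"method": "apply_moves", "body": {
  "increments": [
    [[0,0,0],[0,0,0],5.0],
    [[0,-2,0],[0,0,0],5.0],
    [[0,-3,0],[0,0,0],5.0],
    [[0,-4.5,0],[0,0,0],5.0],
    [[0,-5,0],[0,0,0],5.0]
  ]
}}

```text
t: 5.22
eef_pos: [442.8, -200.0, 151.3]
tcp_rot: [-1.575, 0.003, -1.571]
ft_force: [0.8, -0.5, -1.8]
opening: 0.652
```

```bash
python3 -c "
from m import *
plan(507,14,170,-np.pi/2,5)
p,W,f=look(['arbor','pin_centre','wheel_mid'],'top')
p,W,f=look(['arbor','pin_centre','wheel_mid'],'scene')
p,W,f=look(['arbor','pin_centre','wheel_mid'],'wrist',fn='f.png')"
```

```text
pos [ 442.8 -200.   151.3] rot [-1.575  0.003 -1.571] q [-0.56  0.38  1.96  0.    0.8  -0.56] F [ 0.8 -0.5 -1.8] t 5.225 op 0.652
shift cm [-21.4   -1.82   6.41] turn deg [ 0.3 -0.  -0.2]
0 [-4.28 -0.37  1.28] turn y -0.0
1 [-4.28 -0.37  1.28] turn y -0.0
2 [-4.28 -0.37  1.28] turn y -0.0
3 [-4.28 -0.37  1.28] turn y -0.0
4 [-4.28 -0.37  1.28] turn y -0.0
   arbor 0.57 [508.6  13.9   5. ] [243.6 195.4]
   pin_centre 0.63 [505.   13.6  87.3] [243.1 193.5]
   arbor 0.8 [506.1  18.2  -3.1] [249.4 225.3]
   pin_centre 0.85 [505.   12.5  85.3] [251.  199.8]
   wheel_mid 0.92 [ 333.5 -258.9    7.7] [375.9 226.6]
   wheel_mid 0.97 [ 442.  -205.9  151.8] [250.9 249.8]
   wheel_mid 0.92 [ 341.4 -256.6   11. ] [163.  230.8]
   wheel_mid 0.6 [ 528.7 -207.2    2.9] [331.5 186.7]
```

View pics/f.png

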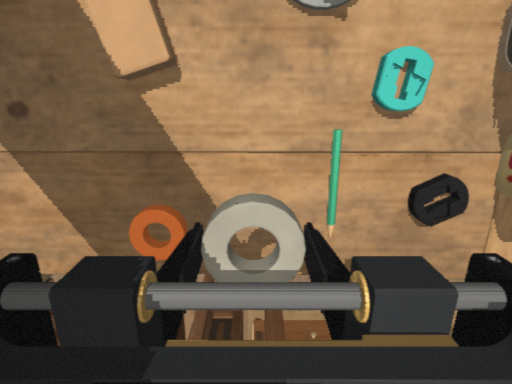

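{"method": "apply_moves", "body": {
  "increments": [
    [[-3.6,-1,1.25],[0,0,0],5.0],
    [[-3.4,-1,1.25],[0,0,0],5.0],
    [[-3.4,-1,1.25],[0,0,0],5.0],
    [[-3.4,-0.5,1.25],[0,0,0],5.0],
    [[-2.5,0,1.2],[0,0,0],5.0]
  ]
}}

```text
t: 6.45
eef_pos: [506.6, -34.1, 184.3]
tcp_rot: [-1.578, 0.004, -1.575]
ft_force: [1.0, 0.2, -2.0]
opening: 0.654
```

```bash
python3 -c "
from m import *
plan(507,14,170,-np.pi/2,5)
p,W,f=look(['arbor','pin_centre','wheel_mid'],'wrist')
for P in [[507,14,10],[507,14,85]]: print(px(p,W,f,np.array(P,float)))
cv2.imwrite('pics/g.png',cv2.resize(p['img'][60:260,130:380,::-1],None,fx=3,fy=3,interpolation=cv2.INTER_CUBIC))"
```

```text
pos [506.6 -34.1 184.3] rot [-1.578  0.004 -1.575] q [-0.2   0.37  1.87  0.    0.91 -0.2 ] F [ 1.   0.2 -2. ] t 6.45 op 0.654
shift cm [-4.8   1.46  0.03] turn deg [ 0.4 -0.2 -0.3]
0 [-0.96  0.29  0.  ] turn y -0.0
1 [-0.96  0.29  0.  ] turn y -0.0
2 [-0.96  0.29  0.  ] turn y -0.0
3 [-0.96  0.29  0.01] turn y -0.0
4 [-0.96  0.29  0.01] turn y -0.0
   arbor 0.67 [505.   11.9   1.5] [252.1 134.1]
   pin_centre 0.85 [512.7  14.5  85.4] [259.7 141.1]
   wheel_mid 0.6 [507.3 -37.9 188.6] [253.2 247.9]
[253.8 133. ]
[253.4 141.6]
```

View pics/g.png

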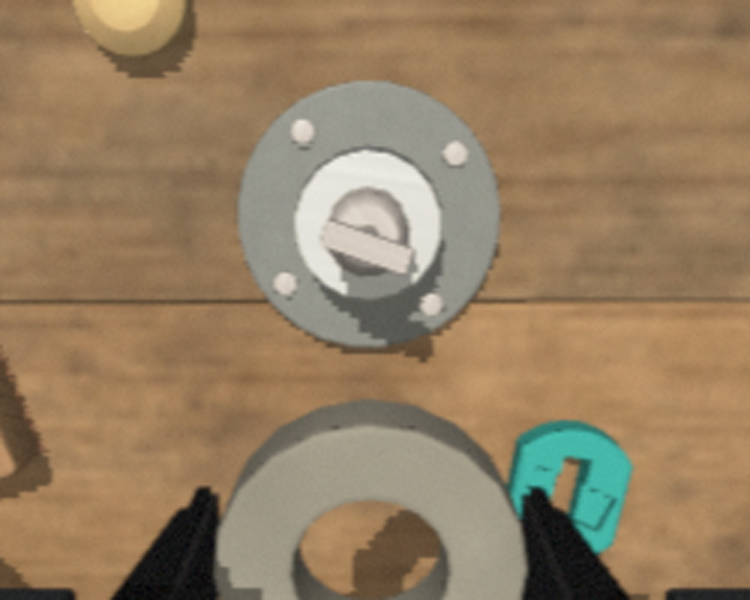

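```bash
cat >> m.py <<'E'
def ell(p,W,f,m,z,lo,hi,roi):
    mm=np.zeros_like(m);x0,y0,x1,y1=roi;mm[y0:y1,x0:x1]=m[y0:y1,x0:x1]
    cs,_=cv2.findContours(mm,cv2.RETR_EXTERNAL,cv2.CHAIN_APPROX_NONE)
    c=max(cs,key=cv2.contourArea);c=cv2.convexHull(c)
    P=np.array([ray(p,W,f,q,z)[:2] for q in c[:,0]])
    from scipy.optimize import least_squares
    r=least_squares(lambda v:np.hypot(*(P-v[:2]).T)-v[2],[*P.mean(0),(lo+hi)/2],loss='soft_l1')
    print('   z',z,'circle',np.round(r.x,1),'rms',np.sqrt((r.fun**2).mean()))
E
cat > ar.py <<'E'
from m import *
p,W,f=shot('wrist');hsv=cv2.cvtColor(p['img'],cv2.COLOR_RGB2HSV)
print(px(p,W,f,np.array([507,14,10.])))
u,v=px(p,W,f,np.array([507,14,10.])).astype(int)
roi=(u-52,max(0,v-52),u+52,v+50)
g=((hsv[...,1]<50)&(hsv[...,2]>60)).astype(np.uint8)
ell(p,W,f,g,10,50,50,roi)
wh=((hsv[...,1]<25)&(hsv[...,2]>200)).astype(np.uint8)
ell(p,W,f,wh,34,26,26,(u-30,v-30,u+30,v+35))
E
python3 -c "
from ar import *
a=ray(p,W,f,(130+325/3-.3,60+232/3-.3),89)
b=ray(p,W,f,(130+411/3-.3,60+260/3-.3),89)
print('pin',(a+b)/2,np.hypot(*(b-a)[:2]),np.arctan2(b[1]-a[1],b[0]-a[0]))
# held wheel, top face outline/bore in tool frame
hs=cv2.cvtColor(p['img'],cv2.COLOR_RGB2HSV)
print(hs[235,255],hs[250,225], hs[200,255])
"
```

```text
[254.5 132. ]
   z 10 circle [505.5  14.3  49.5] rms 0.10848586011054157
   z 34 circle [505.3  14.4  25.2] rms 0.17117090712115887
pin [505.44383743  13.2558605   89.        ] 26.584937171174612 -0.3161681107502107
[ 15 116 162] [ 20  36 154] [ 19  39 111]
```

{"method": "apply_moves", "body": {
  "increments": [
    [[-2.4,1,0],[0.2,0,-0.2],5.0],
    [[-2.4,1,-0.1],[0.2,0,0],5.0],
    [[0,1.5,0],[0,0,0],5.0],
    [[0,1,0],[0,0,0],5.0],
    [[0,0,0],[0,0,0],5.0]
  ]
}}

```text
t: 7.32
eef_pos: [504.0, 9.0, 137.4]
tcp_rot: [-1.572, 0.0, -1.582]
ft_force: [0.1, 0.1, -1.2]
opening: 0.652
```

```bash
python3 -c "
from m import *
plan(505.6,13.9,100,-np.pi/2,1)
p,W,f=look(['wheel_mid'],'wrist')
p,W,f=look(['wheel_mid'],'top')
"
```

```text
pos [504.    9.  137.4] rot [-1.572  0.    -1.582] q [-0.11  0.42  1.94  0.    0.78 -0.1 ] F [ 0.1  0.1 -1.2] t 7.325 op 0.652
shift cm [-0.49  3.74  0.16] turn deg [ 0.1 -0.6 -0. ]
0 [-0.49  3.74  0.15] turn y -0.6
   wheel_mid 0.63 [501.9   2.6 140.7] [248.8 250.9]
   wheel_mid 0.2 [508.8  15.2  85.7] [258.5 202.7]
   wheel_mid 0.74 [ 334.1 -260.5    8.8] [363. 274.]
   wheel_mid 0.56 [642.  199.1   5.7] [165.2 136.9]
```

{"method": "apply_moves", "body": {
  "increments": [
    [[-0.5,0.5,0.2],[0,-0.6,0],5.0],
    [[-0.1,0.5,0],[0,0,0],5.0],
    [[0,0.5,0],[0,0,0],5.0],
    [[0,0.5,0],[0,0,0],5.0],
    [[0,0,0],[0,0,0],5.0]
  ]
}}

```text
t: 8.15
eef_pos: [507.0, 15.8, 117.3]
tcp_rot: [-1.57, 0.0, -1.57]
ft_force: [-0.4, -0.7, -1.6]
opening: 0.652
```

```bash
python3 -c "
from m import *
plan(505.6,13.9,80,-np.pi/2,1)
p,W,f=look([],'wrist')
cv2.imwrite('pics/i.png',cv2.resize(p['img'][140:290,150:350,::-1],None,fx=3,fy=3,interpolation=cv2.INTER_CUBIC))
for z in (89,62,121+14): print(px(p,W,f,np.array([505.4,14.3,z])))
"
```

```text
pos [507.   15.8 117.3] rot [-1.57  0.   -1.57] q [-0.1   0.46  1.95  0.    0.73 -0.1 ] F [-0.4 -0.7 -1.6] t 8.15 op 0.652
shift cm [ 0.19  3.73 -0.14] turn deg [-0.1  0.1 -0. ]
0 [ 0.19  3.73 -0.14] turn y 0.1
[250.  223.5]
[250.3 210.2]
[249.3 255.2]
```

View pics/i.png

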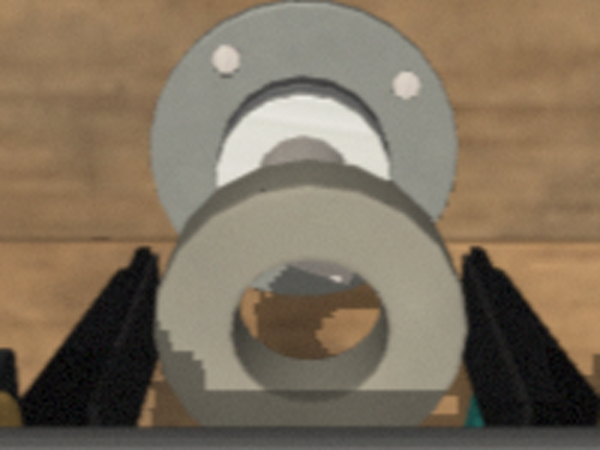

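{"method": "apply_moves", "body": {
  "increments": [
    [[0.2,0,-0.14],[0,0,0],5.0],
    [[0,0,0],[0,0,0],5.0],
    [[0,0,0],[0,0,0],5.0],
    [[0,0,0],[0,0,0],5.0],
    [[0,0,0],[0,0,0],5.0]
  ]
}}

```text
t: 8.82
eef_pos: [505.8, 13.4, 118.0]
tcp_rot: [-1.568, 0.0, -1.57]
ft_force: [0.2, -0.1, -1.9]
opening: 0.654
```

```bash
python3 -c "
from m import *
import ar
plan(505.6,13.9,80,-np.pi/2,1)
"
```

```text
[253.4 189.1]
   z 10 circle [505.7  13.4  50.5] rms 6.198260552824607
   z 34 circle [505.4  14.8  24.7] rms 0.17419615151285
pos [505.8  13.5 118. ] rot [-1.569  0.    -1.57 ] q [-0.1   0.45  1.95  0.    0.73 -0.11] F [ 0.3 -0.  -2.1] t 8.875 op 0.65
shift cm [-0.04  3.8  -0.03] turn deg [-0.1  0.1 -0. ]
0 [-0.04  3.8  -0.02] turn y 0.1
```

```bash
python3 -c "
from m import *
p,W,f=shot('wrist');s=readout.state()
z=s['eef_pos'][2]+12
import itertools
Q=np.array([ray(p,W,f,(150+a/3-.3,140+b/3-.3),z)[:2] for a,b in [(233,322),(389,322),(311,259),(255,282),(367,282)]])
A=np.c_[2*Q,np.ones(5)];x=np.linalg.lstsq(A,(Q**2).sum(1),rcond=None)[0];print(x[:2]-s['eef_pos'][:2],np.sqrt(x[2]+x[0]**2+x[1]**2),s['eef_pos'])
Q=np.array([ray(p,W,f,(150+a/3-.3,140+b/3-.3),z)[:2] for a,b in [(157,305),(467,305),(311,186),(205,223),(418,223)]])
A=np.c_[2*Q,np.ones(5)];x=np.linalg.lstsq(A,(Q**2).sum(1),rcond=None)[0];print(x[:2]-s['eef_pos'][:2],np.sqrt(x[2]+x[0]**2+x[1]**2))
"
```

```text
[ 0.70074227 -1.42874009] 15.406759799094635 [505.79881169  13.44803658 117.97853907]
[ 0.86515073 -1.88387888] 30.884443065637175
```

{"method": "apply_moves", "body": {
  "increments": [
    [[0,1,0],[0,0,0],5.0],
    [[0,0.5,0],[0,0,0],5.0],
    [[0,0,0],[0,0,0],5.0],
    [[0,0,0],[0,0,0],5.0],
    [[0,0,0],[0,0,0],5.0]
  ]
}}

```text
t: 9.55
eef_pos: [505.7, 13.5, 101.6]
tcp_rot: [-1.569, 0.0, -1.57]
ft_force: [0.0, 0.7, -2.0]
opening: 0.65
```

```bash
python3 -c "
from m import *
plan(505.6,13.9,80,-np.pi/2,1)
"
```

```text
pos [505.7  13.5 101.6] rot [-1.569  0.    -1.57 ] q [-0.1   0.48  1.97  0.    0.69 -0.11] F [ 0.   0.7 -2. ] t 9.55 op 0.65
shift cm [-0.04  2.16 -0.01] turn deg [-0.1  0.1 -0. ]
0 [-0.04  2.16 -0.01] turn y 0.1
```

{"method": "apply_moves", "body": {
  "increments": [
    [[-0.1,0.7,0],[0,0,0],5.0],
    [[0,0.3,0],[0,0,0],5.0],
    [[0,0,0],[0,0,0],5.0],
    [[0,0,0],[0,0,0],5.0],
    [[0,0,0],[0,0,0],5.0]
  ]
}}

```text
t: 10.18
eef_pos: [505.8, 14.6, 91.0]
tcp_rot: [-1.569, 0.0, -1.57]
ft_force: [-1.6, 0.6, -1.7]
opening: 0.655
```

```bash
python3 -c "
from m import *
plan(505.5,14.5,80,-np.pi/2,1)
p,W,f=shot('wrist')
cv2.imwrite('pics/j.png',cv2.resize(p['img'][140:290,150:350,::-1],None,fx=4,fy=4,interpolation=cv2.INTER_CUBIC))
"
```

```text
pos [505.8  14.6  91. ] rot [-1.569  0.    -1.57 ] q [-0.1   0.5   1.98  0.    0.67 -0.1 ] F [-1.6  0.6 -1.7] t 10.175 op 0.655
shift cm [ 0.01  1.1  -0.03] turn deg [-0.1  0.1 -0. ]
0 [ 0.01  1.1  -0.03] turn y 0.1
```

View pics/j.png

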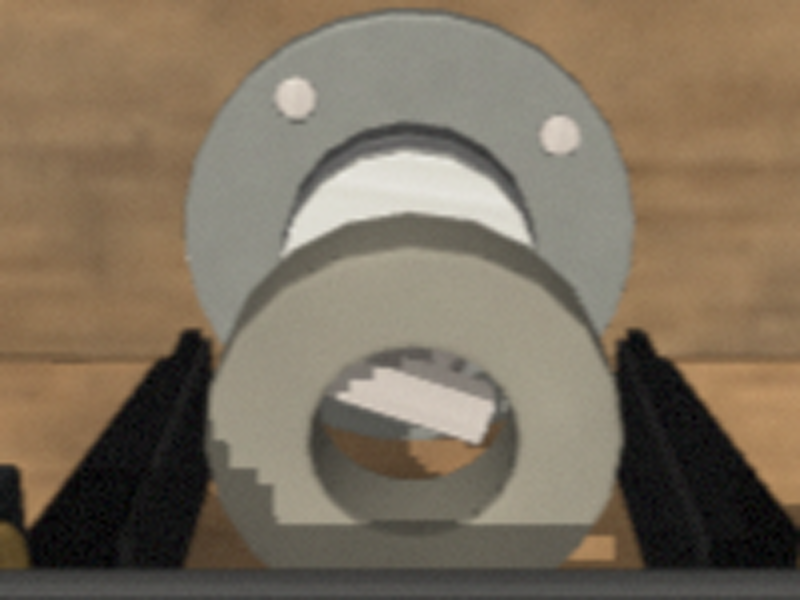

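{"method": "apply_moves", "body": {
  "increments": [
    [[0,0.7,-0.03],[0,0,0],5.0],
    [[0,0.7,0],[0,0,0],5.0],
    [[0,0,0],[0,0,0],5.0],
    [[0,0,0],[0,0,0],5.0],
    [[0,0,0],[0,0,0],5.0]
  ]
}}

```text
t: 10.85
eef_pos: [505.5, 14.5, 75.9]
tcp_rot: [-1.569, 0.0, -1.57]
ft_force: [0.5, -0.1, -1.4]
opening: 0.65
```

{"method": "apply_moves", "body": {
  "increments": [
    [[0,0.3,0],[0,0,0],5.0],
    [[0,0.3,0],[0,0,0],5.0],
    [[0,0,0],[0,0,0],5.0],
    [[0,0,0],[0,0,0],5.0],
    [[0,0,0],[0,0,0],5.0]
  ]
}}

```text
t: 11.48
eef_pos: [505.6, 14.6, 69.6]
tcp_rot: [-1.569, 0.0, -1.57]
ft_force: [0.2, 0.8, -1.5]
opening: 0.651
```

{"method": "apply_moves", "body": {
  "increments": [
    [[0,0.3,0],[0,0,0],5.0],
    [[0,0.2,0],[0,0,0],5.0],
    [[0,0,0],[0,0,0],5.0],
    [[0,0,0],[0,0,0],5.0],
    [[0,0,0],[0,0,0],5.0]
  ]
}}

```text
t: 12.1
eef_pos: [505.6, 14.6, 64.3]
tcp_rot: [-1.569, 0.0, -1.57]
ft_force: [0.3, -0.2, -1.6]
opening: 0.652
```

{"method": "apply_moves", "body": {
  "increments": [
    [[0,0.2,0],[0,0,0],5.0],
    [[0,0.2,0],[0,0,0],5.0],
    [[0,0,0],[0,0,0],5.0],
    [[0,0,0],[0,0,0],5.0],
    [[0,0,0],[0,0,0],5.0]
  ]
}}

```text
t: 12.72
eef_pos: [505.7, 14.6, 60.0]
tcp_rot: [-1.569, 0.0, -1.57]
ft_force: [0.4, -0.5, -2.1]
opening: 0.654
```

{"method": "apply_moves", "body": {
  "increments": [
    [[0,0.6,0],[0,0,0],5.0],
    [[0,0.6,0],[0,0,0],5.0],
    [[0,0.4,0],[0,0,0],5.0],
    [[0,0,0],[0,0,0],5.0],
    [[0,0,0],[0,0,0],5.0]
  ]
}}

```text
t: 13.35
eef_pos: [505.6, 14.5, 42.6]
tcp_rot: [-1.569, 0.0, -1.57]
ft_force: [0.0, -0.5, -1.3]
opening: 0.657
```

{"method": "apply_moves", "body": {
  "increments": [
    [[0,0.1,0],[0,0,0],5.0],
    [[0,0,0],[0,0,0],5.0],
    [[0,0,0],[0,0,0],9.0],
    [[0,0,0],[0,0,0],9.0],
    [[0,0,0],[0,0,0],9.0]
  ]
}}

```text
t: 13.98
eef_pos: [506.0, 14.5, 42.1]
tcp_rot: [-1.568, 0.0, -1.57]
ft_force: [0.6, -0.1, -0.9]
opening: 0.904
```

{"method": "apply_moves", "body": {
  "increments": [
    [[0,0,0],[0,0,0],9.5],
    [[0,-3,0],[0,0,0],9.5],
    [[0,-4,0],[0,0,0],9.5],
    [[0,-4,0],[0,0,0],9.5],
    [[0,-4,0],[0,0,0],9.5]
  ]
}}

```text
t: 14.6
eef_pos: [504.4, 14.5, 193.9]
tcp_rot: [-1.574, 0.001, -1.57]
ft_force: [-0.0, -0.0, 0.1]
opening: 1.0
```

```bash
python3 -c "
from m import *
plan(487,185,150,-np.pi/2)
look(['wheel_mid','pin_centre'])
look(['wheel_mid','spacer_mid'],'top')
"
```

```text
pos [504.4  14.5 193.9] rot [-1.574e+00  1.000e-03 -1.570e+00] q [-0.1   0.35  1.87  0.    0.92 -0.1 ] F [-0.  -0.   0.1] t 14.6 op 1.0
shift cm [-17.04   4.41  -1.71] turn deg [ 0.2  0.  -0. ]
0 [-3.41  0.88 -0.35] turn y 0.0
1 [-3.41  0.88 -0.35] turn y 0.0
2 [-3.41  0.88 -0.35] turn y 0.0
3 [-3.41  0.88 -0.35] turn y 0.0
4 [-3.41  0.88 -0.35] turn y 0.0
   wheel_mid 0.93 [505.2  11.8  42.1] [253.6 180.8]
   wheel_mid 0.87 [ 336.6 -261.9   11.2] [139.5 354.2]
   pin_centre 0.97 [510.5  14.7  88.8] [259.1 190.5]
   wheel_mid 0.89 [ 334.7 -261.3    8.2] [363.3 273.8]
   spacer_mid 0.54 [487.2 185.    9.5] [168.5 203.2]
```

{"method": "apply_moves", "body": {
  "increments": [
    [[-4.2,0.6,-0.35],[0,0,0],9.5],
    [[-4,0.9,-0.35],[0,0,0],9.5],
    [[-4,0.9,-0.35],[0,0,0],9.5],
    [[-3.4,0.9,-0.35],[0.2,0,0],9.5],
    [[-1,0.5,-0.2],[0,0,0],9.5]
  ]
}}

```text
t: 15.52
eef_pos: [485.6, 183.9, 146.4]
tcp_rot: [-1.582, -0.001, -1.573]
ft_force: [0.4, -0.1, -0.8]
opening: 0.998
```

```bash
cat > sp.py <<'E'
from m import *
p,W,f=look(['spacer_mid']);hsv=cv2.cvtColor(p['img'],cv2.COLOR_RGB2HSV)
g=((hsv[...,1]<60)&(hsv[...,2]>120)).astype(np.uint8)
u,v=px(p,W,f,np.array([487,185,22.])).astype(int);print(u,v)
m=np.zeros_like(g);m[max(0,v-40):v+40,u-40:u+40]=g[max(0,v-40):v+40,u-40:u+40]
ringfit(p,W,f,m,22,100)
save(p,'k.png')
E
python3 -c "
from sp import *
plan(487,185,80,-np.pi/2,1)"
```

```text
spacer_mid 0.83 [483.6 186.6  13.3] [252.1 180.3]
255 184
   contour [484.2 187.   21.8] lsq [484.4 186.8  20.4] px [252.7 181.8]
   contour [484.1 185.5  15.6] lsq [483.8 187.7  13.5] px [251.4 182. ]
pos [485.8 183.  146.7] rot [-1.6 -0.  -1.6] q [0.2 0.4 1.9 0.  0.8 0.2] F [ 0.4 -0.5  0.7] t 15.625 op 0.997
shift cm [-0.2  6.7  0.2] turn deg [ 0.6 -0.1  0.1]
0 [-0.2  6.7  0.1] turn y -0.1
```

View pics/k.png

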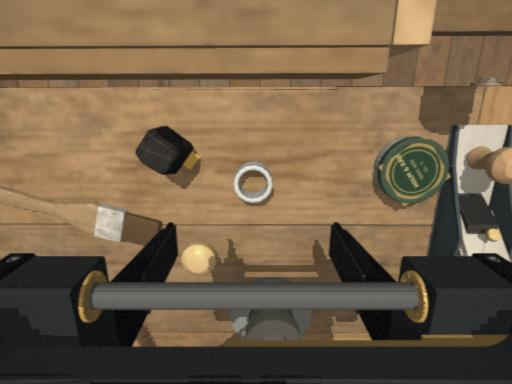

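{"method": "apply_moves", "body": {
  "increments": [
    [[-0.3,4,-0.15],[0.6,0,0],9.5],
    [[0,4,0],[0,0,0],9.5],
    [[0,3,0],[0,0,0],9.5],
    [[0,0,0],[0,0,0],9.5],
    [[0,0,0],[0,0,0],9.5]
  ]
}}

```text
t: 16.25
eef_pos: [486.2, 181.2, 35.3]
tcp_rot: [-1.569, -0.001, -1.577]
ft_force: [0.1, 0.4, -0.4]
opening: 0.997
```

```bash
python3 -c "
from sp import *
plan(484.2,186.3,5,-np.pi/2,1)"
```

```text
spacer_mid 0.61 [485.6 185.8  11.7] [251.3 218.1]
253 225
   contour [484.5 187.6  22.7] lsq [484.4 187.4  21. ] px [249.4 220.5]
   contour [484.3 185.   15.5] lsq [483.9 188.   13. ] px [248.9 221.6]
pos [486.2 181.5  35.6] rot [-1.6 -0.  -1.6] q [ 0.2  0.6  2.  -0.   0.6  0.2] F [-1.  -0.1 -0.2] t 16.35 op 1.0
shift cm [-0.5  3.1 -0.2] turn deg [-0.2 -0.4  0. ]
0 [-0.5  3.1 -0.2] turn y -0.4
```

{"method": "apply_moves", "body": {
  "increments": [
    [[-0.5,1,-0.2],[-0.2,-0.4,0],9.5],
    [[0,1.2,0],[0,0,0],9.5],
    [[0,0.8,0],[0,0,0],9.5],
    [[0,0,0],[0,0,0],9.5],
    [[0,0,0],[0,0,0],9.5]
  ]
}}

```text
t: 16.98
eef_pos: [484.7, 187.1, 4.8]
tcp_rot: [-1.57, -0.0, -1.569]
ft_force: [0.1, -1.1, 0.6]
opening: 1.004
```

```bash
python3 -c "
from m import *
plan(484.2,186.3,5,-np.pi/2,1)"
```

```text
pos [484.7 187.1   4.8] rot [-1.57  -0.    -1.569] q [ 0.24  0.66  1.99 -0.    0.49  0.24] F [ 0.1 -1.1  0.6] t 16.975 op 1.004
shift cm [ 0.08 -0.02 -0.05] turn deg [-0.1  0.1  0. ]
0 [ 0.08 -0.02 -0.05] turn y 0.1
```

Close, lift, and carry to near the arbor.

{"method": "apply_moves", "body": {
  "increments": [
    [[0.05,0,-0.05],[0,0,0],3.0],
    [[0,0,0],[0,0,0],3.0],
    [[0,0,0],[0,0,0],3.0],
    [[0,0,0],[0,0,0],3.0],
    [[0,0,0],[0,0,0],3.0]
  ]
}}

```text
t: 17.6
eef_pos: [484.5, 186.6, 5.5]
tcp_rot: [-1.569, -0.0, -1.569]
ft_force: [-0.1, -0.1, 0.1]
opening: 0.531
```

{"method": "apply_moves", "body": {
  "increments": [
    [[0,0,0],[0,0,0],3.0],
    [[0,0,0],[0,0,0],3.0],
    [[0,0,0],[0,0,0],3.0],
    [[0,-3,0],[0,0,0],3.0],
    [[0,-4,0],[0,0,0],3.0]
  ]
}}

```text
t: 18.23
eef_pos: [483.0, 186.2, 74.5]
tcp_rot: [-1.574, -0.001, -1.569]
ft_force: [0.0, -1.2, -0.6]
opening: 0.418
```

{"method": "apply_moves", "body": {
  "increments": [
    [[0,-4,0],[0,0,0],3.0],
    [[0,-3,0],[0,0,0],3.0],
    [[0,0,0],[0,0,0],3.0],
    [[0,0,0],[0,0,0],3.0],
    [[0,0,0],[0,0,0],3.0]
  ]
}}

```text
t: 18.85
eef_pos: [482.8, 186.3, 147.1]
tcp_rot: [-1.573, -0.001, -1.569]
ft_force: [-0.6, -0.1, -0.6]
opening: 0.415
```

```bash
python3 -c "
from m import *
plan(505.6,14.6,130,-np.pi/2,5)
look(['spacer_mid'])"
```

```text
pos [482.8 186.3 147.1] rot [-1.573e+00 -1.000e-03 -1.569e+00] q [ 0.24  0.43  1.89 -0.    0.82  0.24] F [-0.6 -0.1 -0.6] t 18.85 op 0.415
shift cm [17.17  1.72  2.26] turn deg [0.1 0.1 0.1]
0 [3.43 0.34 0.45] turn y 0.0
1 [3.43 0.34 0.45] turn y 0.0
2 [3.43 0.34 0.45] turn y 0.0
3 [3.43 0.34 0.45] turn y 0.0
4 [3.43 0.34 0.45] turn y 0.0
   spacer_mid 0.85 [480.5 187.5 152.7] [248.2 241.4]
```

{"method": "apply_moves", "body": {
  "increments": [
    [[4,0,0.55],[0,0,0],3.0],
    [[4,0,0.5],[0,0,0],3.0],
    [[4,0,0.5],[0,0,0],3.0],
    [[4,0,0.5],[0.2,0,0],3.0],
    [[1.5,0.5,0.3],[0,0,0],3.0]
  ]
}}

```text
t: 19.58
eef_pos: [506.7, 7.5, 139.0]
tcp_rot: [-1.574, -0.001, -1.566]
ft_force: [-0.3, 0.8, -0.8]
opening: 0.417
```

```bash
python3 -c "
from m import *
plan(505.6,15,105,-np.pi/2,1)"
```

```text
pos [506.7   7.5 139. ] rot [-1.574e+00 -1.000e-03 -1.566e+00] q [-0.11  0.43  1.93 -0.    0.79 -0.12] F [-0.3  0.8 -0.8] t 19.575 op 0.417
shift cm [-0.76  3.4  -0.09] turn deg [0.2 0.3 0.1]
0 [-0.75  3.4  -0.11] turn y 0.3
```

{"method": "apply_moves", "body": {
  "increments": [
    [[-0.5,0.7,-0.1],[0.2,0.3,0],3.0],
    [[0,0.7,0],[0,0,0],3.0],
    [[0,0.3,0],[0,0,0],3.0],
    [[0,0,0],[0,0,0],3.0],
    [[0,0,0],[0,0,0],3.0]
  ]
}}

```text
t: 20.2
eef_pos: [504.8, 15.1, 119.4]
tcp_rot: [-1.574, -0.001, -1.57]
ft_force: [-0.1, 0.4, -0.2]
opening: 0.416
```

```bash
python3 -c "
from m import *
plan(505.6,15,105,-np.pi/2,1)"
```

```text
pos [504.8  15.1 119.4] rot [-1.574e+00 -1.000e-03 -1.570e+00] q [-0.1   0.45  1.95 -0.    0.74 -0.1 ] F [-0.1  0.4 -0.2] t 20.2 op 0.416
shift cm [0.01 1.44 0.08] turn deg [0.2 0.  0. ]
0 [0.01 1.44 0.08] turn y 0.0
```

{"method": "apply_moves", "body": {
  "increments": [
    [[0,0.8,0.08],[0.2,0,0],3.0],
    [[0,0.8,0],[0,0,0],3.0],
    [[0,0.2,0],[0,0,0],3.0],
    [[0,0,0],[0,0,0],3.0],
    [[0,0,0],[0,0,0],3.0]
  ]
}}

```text
t: 20.82
eef_pos: [505.7, 15.2, 100.3]
tcp_rot: [-1.57, -0.001, -1.57]
ft_force: [-0.3, 0.2, -0.6]
opening: 0.418
```

{"method": "apply_moves", "body": {
  "increments": [
    [[0,0.2,0],[0,0,0],3.0],
    [[0,0.2,0],[0,0,0],3.0],
    [[0,0.2,0],[0,0,0],3.0],
    [[0,0,0],[0,0,0],3.0],
    [[0,0,0],[0,0,0],3.0]
  ]
}}

```text
t: 21.45
eef_pos: [505.9, 15.2, 94.1]
tcp_rot: [-1.569, -0.001, -1.57]
ft_force: [-0.2, -0.8, -0.3]
opening: 0.418
```

{"method": "apply_moves", "body": {
  "increments": [
    [[0,0.2,-0.02],[0,0,0],3.0],
    [[0,0.2,0],[0,0,0],3.0],
    [[0,0,0],[0,0,0],3.0],
    [[0,0,0],[0,0,0],3.0],
    [[0,0,0],[0,0,0],3.0]
  ]
}}

```text
t: 22.08
eef_pos: [505.7, 15.2, 89.9]
tcp_rot: [-1.569, -0.001, -1.57]
ft_force: [0.1, 0.5, 0.1]
opening: 0.415
```

{"method": "apply_moves", "body": {
  "increments": [
    [[0,0.6,0],[0,0,0],3.0],
    [[0,0.6,0],[0,0,0],3.0],
    [[0,0.3,0],[0,0,0],3.0],
    [[0,0,0],[0,0,0],3.0],
    [[0,0,0],[0,0,0],3.0]
  ]
}}

```text
t: 22.7
eef_pos: [505.7, 15.2, 73.5]
tcp_rot: [-1.569, -0.001, -1.57]
ft_force: [-0.1, 0.0, -0.9]
opening: 0.417
```

{"method": "apply_moves", "body": {
  "increments": [
    [[0,0.3,0],[0,0,0],3.0],
    [[0,0.2,0],[0,0,0],3.0],
    [[0,0.2,0],[0,0,0],3.0],
    [[0,0,0],[0,0,0],3.0],
    [[0,0,0],[0,0,0],3.0]
  ]
}}

```text
t: 23.32
eef_pos: [505.8, 15.1, 66.3]
tcp_rot: [-1.569, -0.001, -1.57]
ft_force: [-0.5, 0.3, -0.2]
opening: 0.419
```

{"method": "apply_moves", "body": {
  "increments": [
    [[0,0.2,0],[0,0,0],3.0],
    [[0,0.2,0],[0,0,0],3.0],
    [[0,0,0],[0,0,0],3.0],
    [[0,0,0],[0,0,0],3.0],
    [[0,0,0],[0,0,0],3.0]
  ]
}}

```text
t: 23.95
eef_pos: [505.8, 15.1, 62.0]
tcp_rot: [-1.569, -0.001, -1.57]
ft_force: [0.1, 0.3, -0.6]
opening: 0.417
```

{"method": "apply_moves", "body": {
  "increments": [
    [[0,0.15,0],[0,0,0],3.0],
    [[0,0.1,0],[0,0,0],3.0],
    [[0,0,0],[0,0,0],3.0],
    [[0,0,0],[0,0,0],3.0],
    [[0,0,0],[0,0,0],3.0]
  ]
}}

```text
t: 24.58
eef_pos: [505.9, 15.1, 59.4]
tcp_rot: [-1.569, -0.001, -1.57]
ft_force: [0.3, 0.4, -0.2]
opening: 0.416
```

{"method": "apply_moves", "body": {
  "increments": [
    [[0,0.1,0],[0,0,0],3.0],
    [[0,0,0],[0,0,0],3.0],
    [[0,0,0],[0,0,0],7.0],
    [[0,0,0],[0,0,0],9.5],
    [[0,0,0],[0,0,0],9.5]
  ]
}}

```text
t: 25.2
eef_pos: [506.0, 15.1, 58.5]
tcp_rot: [-1.568, -0.001, -1.57]
ft_force: [0.4, -0.1, -0.7]
opening: 0.676
```

{"method": "apply_moves", "body": {
  "increments": [
    [[0,0,0],[0,0,0],9.5],
    [[0,-3,0],[0,0,0],9.5],
    [[0,-4,0],[0,0,0],9.5],
    [[0,-4,0],[0,0,0],9.5],
    [[0,-4,0],[0,0,0],9.5]
  ]
}}

```text
t: 25.82
eef_pos: [504.4, 15.3, 210.2]
tcp_rot: [-1.575, -0.0, -1.57]
ft_force: [0.3, 0.2, -1.0]
opening: 1.001
```

```bash
python3 -c "
from m import *
plan(645,-222,180,-np.pi/2)
p,W,f=look(['spacer_mid','wheel_mid'])
for z,r in ((74,0),(89,0)): print(px(p,W,f,np.array([505.6,14.6,z])))
cv2.imwrite('pics/l.png',cv2.resize(p['img'][110:290,140:380,::-1],None,fx=3,fy=3,interpolation=cv2.INTER_CUBIC))
"
```

```text
pos [504.4  15.3 210.2] rot [-1.575 -0.    -1.57 ] q [-0.1   0.33  1.85 -0.    0.97 -0.1 ] F [ 0.3  0.2 -1. ] t 25.825 op 1.001
shift cm [23.73  2.96 14.06] turn deg [0.2 0.  0. ]
0 [4.75 0.6  2.81] turn y 0.0
1 [4.75 0.6  2.81] turn y 0.0
2 [4.75 0.6  2.81] turn y 0.0
3 [4.75 0.6  2.81] turn y 0.0
4 [4.75 0.6  2.81] turn y 0.0
   spacer_mid 0.63 [503.7  15.   65. ] [252.5 180.1]
   spacer_mid 0.46 [507.5  15.1  87.7] [256.1 185.7]
   wheel_mid 0.71 [ 338.5 -257.3   10.2] [144.8 342.9]
   wheel_mid 0.7 [505.2  10.3  43.2] [253.8 179.2]
[254.2 182.7]
[254.1 186.6]
```

View pics/l.png

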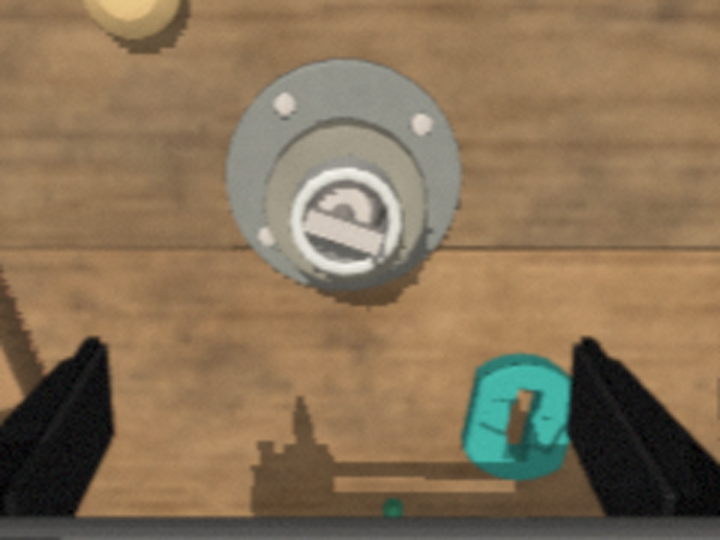

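```bash
cat > pin.py <<'E'
from m import *
def pinfit(p,W,f,z=89,c=(505.6,14.6)):
    # rectified top view at height z, 0.25 mm/px
    n=160;xs=(np.arange(n)-n/2)*.25
    X,Y=np.meshgrid(c[0]+xs,c[1]-xs)
    Wi=np.linalg.inv(W);C=np.einsum('ij,jkl->ikl',Wi[:3,:3],np.stack([X,Y,0*X+z]))+Wi[:3,3][:,None,None]
    g=cv2.remap(p['img'],(p['cx']+f*C[0]/C[2]).astype(np.float32),(p['cy']+f*C[1]/C[2]).astype(np.float32),cv2.INTER_CUBIC)
    L=cv2.GaussianBlur(cv2.cvtColor(g,cv2.COLOR_RGB2GRAY).astype(np.float32),(0,0),2)
    s=np.linspace(-11,11,23);best=[]
    sm=lambda x,y:cv2.remap(L,((x-c[0])/.25+n/2).astype(np.float32).reshape(1,-1),((c[1]-y)/.25+n/2).astype(np.float32).reshape(1,-1),1).ravel()
    for a in np.radians(np.arange(-35,0,.5)):
        ux,uy=np.cos(a),np.sin(a)
        for dx in np.arange(-2.5,2.6,.5):
            for dy in np.arange(-2.5,2.6,.5):
                sc=0
                for e in (4,-4):
                    h=lambda o:sm(c[0]+dx+s*ux-o*uy,c[1]+dy+s*uy+o*ux)
                    k=np.sign(e);sc+=np.abs(h(e-k)-h(e+k)).mean()
                best.append((sc,np.degrees(a),dx,dy))
    best.sort(reverse=True);print(np.round(best[:6],2));return g
if __name__=='__main__':
    p,W,f=shot('wrist');g=pinfit(p,W,f);cv2.imwrite('pics/pin.png',cv2.resize(g[:,:,::-1],None,fx=2.5,fy=2.5))
E
python3 pin.py
```

```text
[[138.   -19.     1.    -1.  ]
 [137.95 -18.5    1.    -1.  ]
 [137.51 -19.5    1.    -1.  ]
 [137.42 -19.    -0.5   -0.5 ]
 [137.38 -18.     1.    -1.  ]
 [137.17 -18.5   -0.5   -0.5 ]]
```

View pics/pin.png

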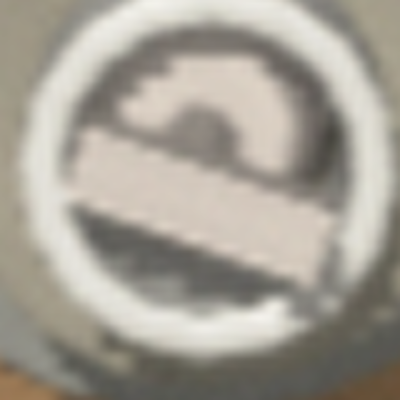

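{"method": "apply_moves", "body": {
  "increments": [
    [[4.2,0,2.6],[0,0,0],9.5],
    [[4.2,0.5,2.6],[0,0,0],9.5],
    [[4.2,0.8,2.6],[0,0,0],9.5],
    [[4.2,0.8,2.6],[0,0,0],9.5],
    [[4,0.5,2.4],[0,0,0],9.5]
  ]
}}

```text
t: 26.65
eef_pos: [633.1, -195.5, 173.8]
tcp_rot: [-1.584, 0.004, -1.566]
ft_force: [0.5, 0.1, 1.2]
opening: 0.999
```

```bash
cat > cap.py <<'E'
from m import *
def capfit(z=16,fn=None):
    p,W,f=look(['cap_mid','cap_top']);v=p['img'].max(2)
    u0,v0=px(p,W,f,np.array([645,-222,z])).astype(int);print('exp px',u0,v0)
    m=(v<70).astype(np.uint8);x0,y0=max(0,u0-60),max(0,v0-60)
    mm=np.zeros_like(m);mm[y0:v0+55,x0:u0+60]=m[y0:v0+55,x0:u0+60]
    cs,_=cv2.findContours(mm,cv2.RETR_EXTERNAL,cv2.CHAIN_APPROX_NONE)
    for c in cs:
        if cv2.contourArea(c)>400:
            for zz in (z,z/2):
                P=np.array([ray(p,W,f,q,zz)[:2] for q in c[:,0]]).astype(np.float32)
                r=cv2.minAreaRect(P);print(zz,np.round(r[0],1),np.round(r[1],1),round(r[2],1),'mean px',c[:,0].mean(0))
    if fn: cv2.imwrite('pics/'+fn,cv2.resize(p['img'][y0:v0+60,x0:u0+60,::-1],None,fx=4,fy=4,interpolation=cv2.INTER_CUBIC))
    return p,W,f
E
python3 -c "
from cap import *
plan(645,-222,170,-np.pi/2)
capfit()"
```

```text
pos [ 633.1 -195.5  173.8] rot [-1.584  0.004 -1.566] q [-0.4   0.59  1.49 -0.    1.07 -0.4 ] F [0.5 0.1 1.2] t 26.65 op 0.999
shift cm [2.66 0.36 1.19] turn deg [ 0.7  0.3 -0.2]
0 [0.53 0.08 0.24] turn y 0.1
1 [0.53 0.08 0.24] turn y 0.1
2 [0.53 0.08 0.24] turn y 0.1
3 [0.53 0.08 0.24] turn y 0.1
4 [0.53 0.08 0.24] turn y 0.1
   cap_mid 0.94 [591.4 -92.    8.3] [215.5  80.3]
   cap_mid 0.85 [ 647.3 -222.2    5.7] [266.3 197.3]
   cap_top 0.87 [ 642.1 -219.9   20.7] [262.1 199.5]
   cap_top 0.69 [ 588.  -100.6   18.3] [211.2  88.6]
exp px 264 199
16 [ 642.6 -218.7] [56.6 48.2] 27.7 mean px [262.9 196.4]
8.0 [ 642.7 -221.2] [58.  49.3] 27.7 mean px [262.9 196.4]
```

{"method": "apply_moves", "body": {
  "increments": [
    [[0,0,0],[0,-10.5,0],9.5],
    [[0,0,0],[0,-10.5,0],9.5],
    [[0,0,0],[0,-10.5,0],9.5],
    [[0,0,0],[0,-10.5,0],9.5],
    [[0,0,0],[0,-10.5,0],9.5]
  ]
}}

```text
t: 27.42
eef_pos: [628.8, -190.6, 167.3]
tcp_rot: [-1.578, 0.024, -0.629]
ft_force: [0.2, -1.2, -0.6]
opening: 1.003
```

{"method": "apply_moves", "body": {
  "increments": [
    [[0,0,0],[0,-10.5,0],9.5],
    [[0,0,0],[0,-10.5,0],9.5],
    [[0,0,0],[0,-10.5,0],9.5],
    [[0,0,0],[0,-10.5,0],9.5],
    [[0,0,0],[0,-10.5,0],9.5]
  ]
}}

```text
t: 28.05
eef_pos: [625.0, -184.4, 162.5]
tcp_rot: [-1.549, 0.026, 0.309]
ft_force: [-0.4, 0.0, -0.8]
opening: 0.999
```

```bash
python3 -c "
from cap import *
plan(642.6,-220,120,0.483)
capfit()"
```

```text
pos [ 625.  -184.4  162.5] rot [-1.549  0.026  0.309] q [-0.39  0.59  1.52 -0.    1.06 -2.27] F [-0.4  0.  -0.8] t 28.05 op 0.999
shift cm [ 0.71  4.15 -4.02] turn deg [ -1.4 -10.   -1.4]
0 [ 0.12  0.85 -0.79] turn y -2.0
1 [ 0.09  0.85 -0.79] turn y -2.0
2 [ 0.06  0.85 -0.79] turn y -2.0
3 [ 0.04  0.85 -0.79] turn y -2.0
4 [ 0.01  0.85 -0.8 ] turn y -2.0
   cap_mid 0.7 [592.7 -94.    7. ] [334.5 176.4]
   cap_mid 0.69 [ 646.4 -220.7   10.3] [212.9 188.9]
   cap_top 0.82 [ 588.7 -100.4   18. ] [333.3 173.5]
   cap_top 0.7 [ 641.7 -219.7   21.2] [213.9 187.8]
exp px 211 188
16 [ 641.5 -220.3] [59.1 46.2] 26.4 mean px [214.2 185.8]
8.0 [ 643.8 -220.5] [60.5 47.3] 26.4 mean px [214.2 185.8]
```

{"method": "apply_moves", "body": {
  "increments": [
    [[0.3,1,-2.0],[-0.7,-5,-0.7],9.5],
    [[0.4,1,-2.0],[-0.7,-5,-0.7],9.5],
    [[0,1,0],[0,0,0],9.5],
    [[0,1,0],[0,0,0],9.5],
    [[0,0,0],[0,0,0],9.5]
  ]
}}

```text
t: 28.82
eef_pos: [643.6, -217.4, 119.2]
tcp_rot: [-1.57, 0.002, 0.459]
ft_force: [-1.0, 0.4, 0.5]
opening: 0.999
```

```bash
python3 -c "
from cap import *
plan(642.3,-220,60,0.475,1)
capfit()"
```

```text
pos [ 643.6 -217.4  119.2] rot [-1.57   0.002  0.459] q [-0.42  0.66  1.51 -0.    0.97 -2.45] F [-1.   0.4  0.5] t 28.825 op 0.999
shift cm [-0.22  5.92 -0.19] turn deg [-0.  -0.9 -0.1]
0 [-0.23  5.92 -0.18] turn y -0.9
   cap_mid 0.56 [590.5 -93.    6.9] [388.6 194.3]
   cap_mid 0.55 [ 645.2 -223.6   10.1] [246.1 186.8]
   cap_top 0.96 [ 641.3 -218.1   18.3] [253.  188.2]
   cap_top 0.74 [588.6 -98.6  17.4] [389.7 193.4]
exp px 247 189
16 [ 641.5 -220.8] [58.5 45.2] 26.7 mean px [250.2 185.7]
8.0 [ 643.6 -219.8] [60.2 46.6] 26.7 mean px [250.2 185.7]
```

{"method": "apply_moves", "body": {
  "increments": [
    [[-0.3,3,-0.25],[0,-0.4,0],9.5],
    [[0,3,0],[0,0,0],9.5],
    [[0,2.5,0],[0,0,0],9.5],
    [[0,0,0],[0,0,0],9.5],
    [[0,0,0],[0,0,0],9.5]
  ]
}}

```text
t: 29.6
eef_pos: [644.7, -221.6, 37.8]
tcp_rot: [-1.577, -0.004, 0.466]
ft_force: [-0.7, 0.5, 0.1]
opening: 1.001
```

```bash
python3 -c "
from cap import *
plan(641.6,-220.6,4,0.466,1)"
```

```text
pos [ 644.7 -221.6   37.8] rot [-1.577 -0.004  0.466] q [-0.43  0.76  1.56 -0.    0.81 -2.46] F [-0.7  0.5  0.1] t 29.6 op 1.001
shift cm [-0.24  3.38  0.25] turn deg [ 0.3 -0.   0.2]
0 [-0.23  3.38  0.23] turn y -0.0
```

{"method": "apply_moves", "body": {
  "increments": [
    [[-0.25,1.2,0.2],[0.3,0,0.2],9.5],
    [[0,1.2,0],[0,0,0],9.5],
    [[0,0.9,0],[0,0,0],9.5],
    [[0,0,0],[0,0,0],9.5],
    [[0,0,0],[0,0,0],9.5]
  ]
}}

```text
t: 30.22
eef_pos: [642.3, -221.3, 4.6]
tcp_rot: [-1.573, -0.002, 0.466]
ft_force: [-0.2, 0.3, 0.0]
opening: 0.997
```

```bash
python3 -c "
from cap import *
plan(641.6,-220.6,4,0.466,1)"
```

```text
pos [ 642.3 -221.3    4.6] rot [-1.573 -0.002  0.466] q [-0.43  0.8   1.58 -0.    0.76 -2.47] F [-0.2  0.3  0. ] t 30.225 op 0.997
shift cm [-0.03  0.06  0.09] turn deg [ 0.2 -0.   0.1]
0 [-0.03  0.06  0.09] turn y -0.0
```

{"method": "apply_moves", "body": {
  "increments": [
    [[0,0,0.05],[0,0,0],3.5],
    [[0,0,0],[0,0,0],3.5],
    [[0,0,0],[0,0,0],3.5],
    [[0,0,0],[0,0,0],3.5],
    [[0,0,0],[0,0,0],3.5]
  ]
}}

```text
t: 30.85
eef_pos: [642.4, -220.9, 5.5]
tcp_rot: [-1.574, -0.003, 0.466]
ft_force: [0.8, 0.9, -0.7]
opening: 0.532
```

{"method": "apply_moves", "body": {
  "increments": [
    [[0,0,0],[0,0,0],3.5],
    [[0,0,0],[0,0,0],3.5],
    [[0,-2,0],[0,0,0],3.5],
    [[0,-4,0],[0,0,0],3.5],
    [[0,-4,0],[0,0,0],3.5]
  ]
}}

```text
t: 31.48
eef_pos: [640.8, -220.3, 107.5]
tcp_rot: [-1.57, 0.0, 0.466]
ft_force: [-0.2, -1.3, -1.1]
opening: 0.48
```

{"method": "apply_moves", "body": {
  "increments": [
    [[0,-4,0],[0,0,0],3.5],
    [[0,-1,0],[0,0,0],3.5],
    [[0,0,0],[0,0,0],3.5],
    [[0,0,0],[0,0,0],3.5],
    [[0,0,0],[0,0,0],3.5]
  ]
}}

```text
t: 32.1
eef_pos: [640.6, -220.2, 162.5]
tcp_rot: [-1.573, -0.002, 0.466]
ft_force: [-0.1, 0.2, -0.3]
opening: 0.482
```

```bash
python3 -c "
from cap import *
p,W,f=look(['cap_mid','cap_top'],'top')
p,W,f=look(['cap_mid','cap_top'])
plan(505.6,14.6,150,-0.332,10)"
```

```text
cap_mid 0.74 [584.7 -96.6   6.3] [291.8 163.7]
   cap_top 0.56 [590.7 -99.3  19.7] [293.5 160.1]
   cap_mid 0.76 [591.4 -92.4   4.3] [372.4 186.5]
   cap_mid 0.62 [ 645.8 -223.4  163.4] [244.7 242.2]
   cap_top 0.88 [ 642.3 -218.1  173.9] [254.9 249.1]
   cap_top 0.62 [ 588.6 -101.7   18.2] [371.5 184.1]
pos [ 641.  -220.3  163.4] rot [-1.6 -0.   0.5] q [-0.4  0.6  1.5 -0.   1.1 -2.5] F [ 0.9 -0.6 -1.4] t 32.4 op 0.481
shift cm [-1.6  1.2 27.1] turn deg [ 0.1 45.7  0.2]
0 [-0.1  0.1  2.7] turn y 4.6
1 [-0.4  0.1  2.7] turn y 4.6
2 [-0.6  0.1  2.6] turn y 4.6
3 [-0.8  0.1  2.6] turn y 4.6
4 [-1.   0.1  2.5] turn y 4.6
5 [-1.2  0.1  2.4] turn y 4.6
6 [-1.4  0.1  2.3] turn y 4.6
7 [-1.6  0.1  2.2] turn y 4.6
8 [-1.7  0.1  2.1] turn y 4.6
9 [-1.9  0.1  1.9] turn y 4.6
```

{"method": "apply_moves", "body": {
  "increments": [
    [[-0.1,0,2.8],[0,4.6,0],3.5],
    [[-0.4,0,2.8],[0,4.6,0],3.5],
    [[-0.6,0,2.7],[0,4.6,0],3.5],
    [[-0.8,0,2.7],[0,4.6,0],3.5],
    [[-1.0,0,2.6],[0,4.6,0],3.5]
  ]
}}

```text
t: 33.02
eef_pos: [571.0, -96.4, 162.2]
tcp_rot: [-1.573, -0.004, 0.05]
ft_force: [0.7, 0.3, -0.9]
opening: 0.48
```

{"method": "apply_moves", "body": {
  "increments": [
    [[-1.2,0,2.5],[0,4.6,0],3.5],
    [[-1.4,0,2.4],[0,4.6,0],3.5],
    [[-1.6,0,2.3],[0,4.6,0],3.5],
    [[-1.7,0,2.2],[0,4.6,0],3.5],
    [[-1.8,0,1.5],[0,3.5,0],3.5]
  ]
}}

```text
t: 33.65
eef_pos: [503.9, 25.4, 162.1]
tcp_rot: [-1.571, -0.006, -0.346]
ft_force: [-0.1, -0.1, -1.0]
opening: 0.476
```

```bash
python3 -c "
from cap import *
plan(505.6,14.6,115,-0.332,1)"
```

```text
pos [503.9  25.4 162.1] rot [-1.571 -0.006 -0.346] q [-0.08  0.39  1.91 -0.    0.83 -1.3 ] F [-0.1 -0.1 -1. ] t 33.65 op 0.476
shift cm [ 0.5   4.71 -0.96] turn deg [ 0.  -0.8  0.4]
0 [ 0.53  4.71 -0.96] turn y -0.8
```

{"method": "apply_moves", "body": {
  "increments": [
    [[0.5,0.5,-0.9],[0,-0.8,0.4],3.5],
    [[0,2,0],[0,0,0],3.5],
    [[0,2,0],[0,0,0],3.5],
    [[0,0,0],[0,0,0],3.5],
    [[0,0,0],[0,0,0],3.5]
  ]
}}

```text
t: 34.28
eef_pos: [507.2, 13.5, 116.9]
tcp_rot: [-1.571, -0.002, -0.327]
ft_force: [0.0, -1.0, -0.4]
opening: 0.485
```

```bash
python3 -c "
from cap import *
plan(505.7,14.6,95,-0.332,1)"
```

```text
pos [507.2  13.5 116.9] rot [-1.571 -0.002 -0.327] q [-0.1   0.46  1.95 -0.    0.73 -1.35] F [ 0.  -1.  -0.4] t 34.275 op 0.485
shift cm [-0.18  2.19  0.06] turn deg [-0.   0.3  0.1]
0 [-0.18  2.19  0.06] turn y 0.3
```

{"method": "apply_moves", "body": {
  "increments": [
    [[-0.2,0.8,0.06],[0,0.3,0],3.5],
    [[0,0.7,0],[0,0,0],3.5],
    [[0,0,0],[0,0,0],3.5],
    [[0,0,0],[0,0,0],3.5],
    [[0,0,0],[0,0,0],3.5]
  ]
}}

```text
t: 34.9
eef_pos: [506.2, 14.5, 102.2]
tcp_rot: [-1.57, -0.004, -0.332]
ft_force: [0.5, 0.0, -0.6]
opening: 0.478
```

```bash
python3 -c "
from cap import *
plan(505.7,14.6,95,-0.332,1)"
```

```text
pos [506.2  14.5 102.2] rot [-1.57  -0.004 -0.332] q [-0.1   0.48  1.97 -0.    0.69 -1.34] F [ 0.5  0.  -0.6] t 34.9 op 0.478
shift cm [-0.05  0.72 -0.  ] turn deg [-0.  -0.   0.2]
0 [-0.05  0.72 -0.  ] turn y -0.0
```

{"method": "apply_moves", "body": {
  "increments": [
    [[-0.05,0.3,0],[0,0,0],3.5],
    [[0,0.3,0],[0,0,0],3.5],
    [[0,0,0],[0,0,0],3.5],
    [[0,0,0],[0,0,0],3.5],
    [[0,0,0],[0,0,0],3.5]
  ]
}}

```text
t: 35.52
eef_pos: [505.8, 14.7, 95.9]
tcp_rot: [-1.57, -0.004, -0.332]
ft_force: [-0.3, 0.6, -0.8]
opening: 0.483
```

{"method": "apply_moves", "body": {
  "increments": [
    [[0,0.2,0],[0,0,0],3.5],
    [[0,0.1,0],[0,0,0],3.5],
    [[0,0,0],[0,0,0],3.5],
    [[0,0,0],[0,0,0],3.5],
    [[0,0,0],[0,0,0],3.5]
  ]
}}

```text
t: 36.15
eef_pos: [505.8, 14.7, 92.7]
tcp_rot: [-1.57, -0.004, -0.332]
ft_force: [0.3, 0.0, -1.0]
opening: 0.477
```

{"method": "apply_moves", "body": {
  "increments": [
    [[0,0.1,0],[0,0,0],3.5],
    [[0,0.1,0],[0,0,0],3.5],
    [[0,0.1,0],[0,0,0],3.5],
    [[0,0,0],[0,0,0],3.5],
    [[0,0,0],[0,0,0],3.5]
  ]
}}

```text
t: 36.78
eef_pos: [505.8, 14.7, 89.5]
tcp_rot: [-1.57, -0.004, -0.332]
ft_force: [0.5, -0.0, -0.9]
opening: 0.478
```

{"method": "apply_moves", "body": {
  "increments": [
    [[0,0.2,0],[0,0,0],3.5],
    [[0,0.1,0],[0,0,0],3.5],
    [[0,0,0],[0,0,0],3.5],
    [[0,0,0],[0,0,0],3.5],
    [[0,0,0],[0,0,0],3.5]
  ]
}}

```text
t: 37.4
eef_pos: [505.8, 14.7, 86.3]
tcp_rot: [-1.57, -0.004, -0.332]
ft_force: [-0.3, -0.6, -0.8]
opening: 0.479
```

{"method": "apply_moves", "body": {
  "increments": [
    [[0,0.2,0],[0,0,0],3.5],
    [[0,0.2,0],[0,0,0],3.5],
    [[0,0.1,0],[0,0,0],3.5],
    [[0,0,0],[0,0,0],3.5],
    [[0,0,0],[0,0,0],3.5]
  ]
}}

```text
t: 38.02
eef_pos: [505.8, 14.7, 80.9]
tcp_rot: [-1.57, -0.004, -0.332]
ft_force: [0.0, 0.5, -0.4]
opening: 0.476
```

{"method": "apply_moves", "body": {
  "increments": [
    [[0,0.1,0],[0,0,0],3.5],
    [[0,0.1,0],[0,0,0],3.5],
    [[0,0.1,0],[0,0,0],3.5],
    [[0,0,0],[0,0,0],3.5],
    [[0,0,0],[0,0,0],3.5]
  ]
}}

```text
t: 38.65
eef_pos: [505.9, 14.7, 78.2]
tcp_rot: [-1.57, -0.004, -0.332]
ft_force: [-1.1, 0.7, 1.9]
opening: 0.478
```

{"method": "apply_moves", "body": {
  "increments": [
    [[0,0.2,0],[0,0,0],3.5],
    [[0,0.15,0],[0,0,0],3.5],
    [[0,0,0],[0,0,0],3.5],
    [[0,0,0],[0,0,0],3.5],
    [[0,0,0],[0,0,0],3.5]
  ]
}}

```text
t: 39.28
eef_pos: [505.9, 14.6, 74.9]
tcp_rot: [-1.57, -0.005, -0.332]
ft_force: [-1.3, 0.3, 5.6]
opening: 0.48
```

{"method": "apply_moves", "body": {
  "increments": [
    [[0,0.15,0],[0,0,0],3.5],
    [[0,0.15,0],[0,0,0],3.5],
    [[0,0,0],[0,0,0],3.5],
    [[0,0,0],[0,0,0],3.5],
    [[0,0,0],[0,0,0],3.5]
  ]
}}

```text
t: 39.9
eef_pos: [506.0, 14.6, 72.7]
tcp_rot: [-1.57, -0.006, -0.332]
ft_force: [-2.9, 0.8, 7.5]
opening: 0.482
```

{"method": "apply_moves", "body": {
  "increments": [
    [[-0.04,0.15,-0.01],[0,0,0.3],3.5],
    [[0,0.15,0],[0,0,0],3.5],
    [[0,0.05,0],[0,0,0],3.5],
    [[0,0,0],[0,0,0],3.5],
    [[0,0,0],[0,0,0],3.5]
  ]
}}

```text
t: 40.52
eef_pos: [506.0, 14.6, 70.7]
tcp_rot: [-1.569, -0.002, -0.332]
ft_force: [-2.8, -0.9, 9.3]
opening: 0.484
```

```bash
python3 -c "
from cap import *
print(readout.state()['moment'])
plan(505.7,14.6,69,-0.332,1)"
```

```text
[-0.01241591  0.43801214 -0.08674568]
pos [506.   14.6  70.7] rot [-1.569 -0.002 -0.332] q [-0.1   0.53  1.99  0.    0.62 -1.34] F [-2.8 -0.9  9.3] t 40.525 op 0.484
shift cm [-0.03  0.17 -0.01] turn deg [-0.1  0.   0.1]
0 [-0.03  0.17 -0.01] turn y 0.0
```

{"method": "apply_moves", "body": {
  "increments": [
    [[-0.04,0.15,-0.01],[0,0,0],3.5],
    [[0,0.1,0],[0,0,0],3.5],
    [[0,0.05,0],[0,0,0],3.5],
    [[0,0,0],[0,0,0],3.5],
    [[0,0,0],[0,0,0],3.5]
  ]
}}

```text
t: 41.15
eef_pos: [506.0, 14.6, 69.6]
tcp_rot: [-1.569, -0.005, -0.332]
ft_force: [-3.1, 0.0, 10.4]
opening: 0.485
```

{"method": "apply_moves", "body": {
  "increments": [
    [[-0.03,0.1,0],[0,0,0.2],3.5],
    [[0,0.1,0],[0,0,0],3.5],
    [[0,0.06,0],[0,3,0],3.5],
    [[0,0.05,0],[0,3,0],3.5],
    [[0,0.05,0],[0,0,0],3.5]
  ]
}}

```text
t: 41.78
eef_pos: [507.3, 14.3, 68.4]
tcp_rot: [-1.568, -0.006, -0.439]
ft_force: [-3.3, 0.7, 10.8]
opening: 0.481
```

```bash
python3 -c "
from cap import *
print(readout.state()['moment'])
plan(505.7,14.6,69,-1.64,1)"
```

```text
[-0.06179787  0.76414638 -0.03778333]
pos [507.3  14.3  68.4] rot [-1.568 -0.006 -0.439] q [-0.1   0.54  1.99  0.    0.61 -1.24] F [-3.3  0.7 10.8] t 41.775 op 0.481
shift cm [-0.15 -0.06 -0.04] turn deg [-0.4 68.8  0.2]
0 [-0.15 -0.06 -0.04] turn y 68.8
```

{"method": "apply_moves", "body": {
  "increments": [
    [[-0.12,0.03,-0.05],[0,4,0.2],3.5],
    [[-0.05,0.04,-0.03],[0,4,0],3.5],
    [[0,0.04,0],[0,4,0],3.5],
    [[0,0.04,0],[0,0,0],3.5],
    [[0,0.04,0],[0,0,0],3.5]
  ]
}}

```text
t: 42.4
eef_pos: [507.8, 13.6, 69.0]
tcp_rot: [-1.564, -0.008, -0.655]
ft_force: [-2.8, 0.2, 10.3]
opening: 0.482
```

```bash
python3 -c "
from cap import *
print(readout.state()['moment'])
plan(505.7,14.6,69,-1.64,1)"
```

```text
[ 0.08730926  0.64256621 -0.05868867]
pos [507.8  13.6  69. ] rot [-1.564 -0.008 -0.655] q [-0.1   0.53  1.99  0.    0.6  -1.02] F [-2.8  0.2 10.3] t 42.4 op 0.482
shift cm [-0.23 -0.   -0.04] turn deg [-0.6 56.4  0.2]
0 [-0.23 -0.   -0.04] turn y 56.4
```

{"method": "apply_moves", "body": {
  "increments": [
    [[-0.15,0.04,-0.04],[-0.4,5,0.2],3.5],
    [[-0.12,0.04,-0.02],[0,6,0],3.5],
    [[-0.05,0.04,0],[0,6,0],3.5],
    [[0,0.04,0],[0,6,0],3.5],
    [[0,0.04,0],[0,0,0],3.5]
  ]
}}

```text
t: 43.02
eef_pos: [507.4, 12.7, 69.4]
tcp_rot: [-1.565, -0.011, -1.068]
ft_force: [-2.2, 1.0, 12.9]
opening: 0.48
```

```bash
python3 -c "
from cap import *
print(readout.state()['moment'])
plan(505.7,14.6,69,-1.64,1)"
```

```text
[ 0.29959373  0.57791648 -0.05813906]
pos [507.4  12.7  69.4] rot [-1.565 -0.011 -1.068] q [-0.1   0.53  1.99 -0.01  0.6  -0.6 ] F [-2.2  1.  12.9] t 43.025 op 0.48
shift cm [-0.25  0.04 -0.06] turn deg [-0.5 32.8  0.5]
0 [-0.25  0.04 -0.06] turn y 32.8
```

{"method": "apply_moves", "body": {
  "increments": [
    [[-0.25,0.05,-0.05],[-0.5,0,0.5],3.5],
    [[-0.1,0.05,0],[0,5,0],3.5],
    [[-0.1,0.05,0],[0,6,0],3.5],
    [[-0.05,0.04,0],[0,6,0],3.5],
    [[0,0.04,0],[0,0,0],3.5]
  ]
}}

```text
t: 43.65
eef_pos: [506.6, 14.4, 69.4]
tcp_rot: [-1.569, -0.007, -1.373]
ft_force: [-3.3, 2.0, 11.2]
opening: 0.482
```

```bash
python3 -c "
from cap import *
print(readout.state()['moment'])
plan(505.7,14.6,69,-1.64,1)"
```

```text
[ 0.28727188  0.61802662 -0.08897332]
pos [506.6  14.4  69.4] rot [-1.569 -0.007 -1.373] q [-0.1   0.54  1.99 -0.01  0.61 -0.29] F [-3.3  2.  11.2] t 43.65 op 0.482
shift cm [-0.04  0.04 -0.08] turn deg [-0.2 15.3  0.4]
0 [-0.04  0.04 -0.08] turn y 15.3
```

Remaining 15°: finish the turn.

{"method": "apply_moves", "body": {
  "increments": [
    [[-0.05,0.05,-0.05],[-0.2,5,0.3],3.5],
    [[-0.08,0.05,0],[0,5,0],3.5],
    [[-0.05,0.04,0],[0,5,0],3.5],
    [[0,0.04,0],[0,0,0],3.5],
    [[0,0.04,0],[0,0,0],3.5]
  ]
}}

```text
t: 44.28
eef_pos: [506.8, 15.1, 69.4]
tcp_rot: [-1.568, -0.004, -1.643]
ft_force: [-3.5, 0.3, 11.0]
opening: 0.476
```

```bash
python3 -c "
from cap import *
print(readout.state()['moment'])
plan(505.7,14.6,69,-1.64,1)"
```

```text
[ 0.0988362   0.65644367 -0.00406378]
pos [506.8  15.1  69.4] rot [-1.568 -0.004 -1.643] q [-0.1   0.54  1.99 -0.01  0.61 -0.02] F [-3.5  0.3 11. ] t 44.275 op 0.476
shift cm [ 0.06  0.04 -0.11] turn deg [-0.1 -0.1  0.2]
0 [ 0.06  0.04 -0.11] turn y -0.1
```

{"method": "apply_moves", "body": {
  "increments": [
    [[0.03,-0.02,-0.08],[0,0,0.2],3.5],
    [[0,-0.1,0],[0,0,0],3.5],
    [[0,-0.1,0],[0,0,0],3.5],
    [[0,0,0],[0,0,0],3.5],
    [[0,0,0],[0,0,0],3.5]
  ]
}}

```text
t: 44.9
eef_pos: [506.8, 15.1, 72.8]
tcp_rot: [-1.566, 0.0, -1.643]
ft_force: [-2.1, 0.2, 6.3]
opening: 0.483
```

{"method": "apply_moves", "body": {
  "increments": [
    [[0,-0.05,0],[0,0,0],3.5],
    [[0,-0.05,0],[0,0,0],3.5],
    [[0,0,0],[0,0,0],3.5],
    [[0,0,0],[0,0,0],3.5],
    [[0,0,0],[0,0,0],3.5]
  ]
}}

```text
t: 45.52
eef_pos: [506.8, 15.1, 74.1]
tcp_rot: [-1.566, 0.001, -1.643]
ft_force: [-1.2, 0.2, 5.1]
opening: 0.481
```

{"method": "apply_moves", "body": {
  "increments": [
    [[0,-0.05,0],[0,0,0],3.5],
    [[0,-0.03,0],[0,0,0],3.5],
    [[0,0,0],[0,0,0],3.5],
    [[0,0,0],[0,0,0],3.5],
    [[0,0,0],[0,0,0],3.5]
  ]
}}

```text
t: 46.15
eef_pos: [506.8, 15.1, 75.0]
tcp_rot: [-1.565, 0.001, -1.643]
ft_force: [-1.1, -0.2, 5.1]
opening: 0.484
```

{"method": "apply_moves", "body": {
  "increments": [
    [[0,-0.03,0],[0,0,0],3.5],
    [[0,-0.03,0],[0,0,0],3.5],
    [[0,0,0],[0,0,0],3.5],
    [[0,0,0],[0,0,0],3.5],
    [[0,0,0],[0,0,0],3.5]
  ]
}}

```text
t: 46.78
eef_pos: [506.8, 15.1, 75.4]
tcp_rot: [-1.566, 0.001, -1.643]
ft_force: [-1.9, -0.7, 3.4]
opening: 0.479
```

{"method": "apply_moves", "body": {
  "increments": [
    [[0,-0.03,0],[0,0,0],3.5],
    [[0,-0.03,0],[0,0,0],3.5],
    [[0,0,0],[0,0,0],3.5],
    [[0,0,0],[0,0,0],3.5],
    [[0,0,0],[0,0,0],3.5]
  ]
}}

```text
t: 47.4
eef_pos: [506.7, 15.1, 75.5]
tcp_rot: [-1.566, 0.001, -1.643]
ft_force: [0.3, 0.1, -0.7]
opening: 0.483
```

{"method": "apply_moves", "body": {
  "increments": [
    [[0,0,0],[0,0,0],6.5],
    [[0,0,0],[0,0,0],9.0],
    [[0,0,0],[0,0,0],9.0],
    [[0,0,0],[0,0,0],9.0],
    [[0,0,0],[0,0,0],9.0]
  ]
}}

```text
t: 48.02
eef_pos: [506.9, 15.1, 75.6]
tcp_rot: [-1.566, 0.001, -1.643]
ft_force: [0.0, -0.1, 0.4]
opening: 0.926
```

{"method": "apply_moves", "body": {
  "increments": [
    [[0,0,0],[0,0,0],9.5],
    [[0,-1,0],[0,0,0],9.5],
    [[0,-3,0],[0,0,0],9.5],
    [[0,-4,0],[0,0,0],9.5],
    [[0,-3,0],[0,0,0],9.5]
  ]
}}

```text
t: 48.65
eef_pos: [505.4, 15.2, 188.8]
tcp_rot: [-1.57, 0.001, -1.643]
ft_force: [-0.1, -0.4, -0.1]
opening: 0.997
```

```bash
python3 -c "
from cap import *
go(505,14,200,-np.pi/2)
p,W,f=look(['cap_mid','cap_top','wheel_mid','pin_centre'])
look(['cap_mid','cap_top','wheel_mid','pencil','wax_tin'],'scene')
cv2.imwrite('pics/z.png',cv2.resize(p['img'][110:290,140:380,::-1],None,fx=3,fy=3,interpolation=cv2.INTER_CUBIC))
"
```

```text
pos [505.4  15.2 188.8] rot [-1.570e+00  1.000e-03 -1.643e+00] q [-0.1   0.35  1.88  0.    0.91 -0.03] F [-0.1 -0.4 -0.1] t 48.65 op 0.997
shift cm [ 0.12 -1.12 -0.03] turn deg [-0.1 -4.2 -0. ]
   cap_mid 0.97 [589.8 -91.1   7.3] [323.1 247.1]
   cap_mid 0.86 [509.5  12.6  80.1] [256.8 191.8]
   cap_mid 0.71 [505.3  12.3   3.2] [252.5 173.8]
   cap_top 0.91 [588.8 -96.8  18.4] [324.2 255.2]
   pin_centre 0.79 [510.9  14.3  86.4] [258.1 192. ]
   wheel_mid 0.77 [ 333.9 -260.4    8.8] [376.3 226. ]
   wax_tin 0.82 [646.7 201.   -1.8] [165. 216.]
```

View pics/z.png

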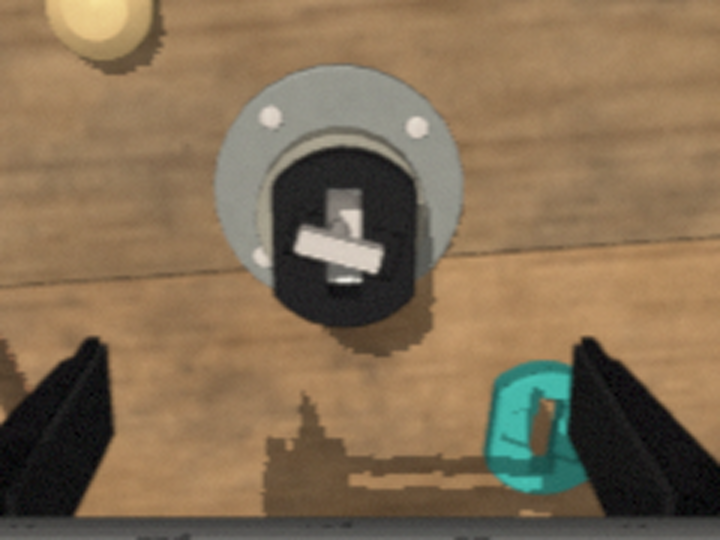

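The picture shows the cap centred near (345,238) in the crop. The pin lies crosswise to the slot, in the cap's groove, and the gripper is clear, so I'm handing in.

```bash
python3 -c "
from h import *
print(env.job_done())"
```

```text
the job is handed in; nothing more can be done
None
```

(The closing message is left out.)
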